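# Make up the platter kit and the brush kit

### The job

Make up two spares kits from the stock on the bench. Platter kit, on the rectangular board: lay the cork pad centred on the wide felt disc with the large black knob standing upright on the middle of the pad, and set the aluminium centre adapter flat on the middle of the narrow felt disc. Brush kit, on the round board: set the tin dust cap, open side up, in the middle of the felt disc with the small black knob standing upright inside it; leave the bottle, the record and the brush boom where they are.

Things in the scene. Friction and masses are not known exactly. Their poses are not given: they have to be found in the camera images.
- long_board: Platter kit board: fixed rectangular plywood board, 200 x 120 mm, 8 mm thick. Two grey felt discs, flush in its top, mark the places: a wide one (72 mm diameter) centred at x = -50 mm, y = 0 and a narrow one (50 mm) at x = +55 mm, y = 0 in the board's frame. Origin: centre of the underside; x along the long side, z up. Any yaw, left or right on the bench.
- round_board: Kit board for the brush kit: fixed round plywood board, 150 mm diameter, 8 mm thick, with one grey felt disc of 76 mm diameter at its centre. Origin: centre of the underside, z up. On the other side of the bench from the rectangular board.
- cork_pad: Loose cork platter pad: plain brown cork disc, 50 mm diameter, 12 mm thick, 15 g, lying flat. Origin: centre of the underside, z up.
- large_knob: Loose large black bakelite knob, standing upright: skirt 40 mm diameter and 6 mm high, tapering by 9 mm height to a grip of 30 mm diameter, 30 mm high in all, about 50 g, thin white pointer line on top. Origin: centre of the underside, z up.
- small_knob: Loose small black bakelite knob, standing upright: plain cylinder 20 mm diameter, 34 mm high, about 25 g, thin white pointer line on top. Origin: centre of the underside, z up.
- adapter: Loose solid aluminium centre adapter for large-hole records: disc 38 mm diameter, straight-sided to 10 mm height, then coned to 14 mm high at the top with a small dark spot in the middle, about 35 g. Origin: centre of the underside, z up.
- dust_cap: Loose tin dust cap lying open side up like a small dish: 54 mm outside diameter, 14 mm high, wall 2.5 mm (49 mm inside), inner floor 3 mm above the underside, 30 g. Origin: centre of the underside, z up.
- bottle: Bystander: loose small amber bottle of cleaning fluid with a white label and white cap, 38 mm diameter, 90 mm high, about 90 g, standing upright among the stock. Origin: centre of the underside.
- record: Bystander: loose clear acrylic record, 175 mm diameter, 3 mm thick, with a brown label, lying on the platter of the cleaning machine at the far side of the bench (its underside 47 mm above the bench). Origin: centre of the underside.
- boom_brush (a point): Bystander: the goat-hair brush under the swing arm's pivoting aluminium boom, over the record, about 64 mm above the bench; the boom swings freely if pushed, its post is at most 100 mm high. Point: middle of the bristles' lower edge.
Things that resemble listed ones, but are neither listed nor needed, are in the scene too. What is shaped like the large_knob but yellow is not meant.

How it is judged:
By the outcome, as a careful person would: the job done as asked, in the order asked, and still so for the second after the job is handed in, with the robot touching nothing.
It also fails if it takes over 128 s, if anything falls off the work surface, if the arm or the gripper's body presses on something with over 40 N, if the wrist force passes 120 N, or if a joint passes its speed limit or range.

### The arm

A 7-joint arm with a two-finger parallel gripper is mounted at the origin on the work surface. World frame = base frame: x ahead of the robot, y to its left, z up, the work surface at z = 0. Lengths are in m, angles in rad, forces in N, time in s.
With the tool pointing down it reaches from about 0.4 to 0.85 m from the base axis. Payload 4.5 kg.
Tool frame: the origin (TCP) lies on the centre line of the jaws, within the pads' length; the fingertips stand 14 mm ahead of it and the grasp point (between the pads) lies 5 mm behind it; y points along the fingers, z is the direction in which the jaws open and shut, and the axes are right-handed (so a half turn about y gives the same grasp; the last joint's range is limited). The gripper opens to 88 mm and grips with 3 to 60 N. Pads are 18 mm wide; open, the fingers measure 123 mm over their backs; the gripper's body (75 mm by 187 mm) begins 45 mm behind the grasp point.
Start: joints at [-1.269, 0.689, -0.195, 1.565, 0.157, 0.902, -0.215], TCP at [0.165, 0.603, 0.228] pointing down, gripper open.
Joint ranges: [-3.01, 3.01], [-0.46, 2.08], [-1.47, 1.51], [0.13, 2.56], [-1, 4.14], [0.04, 2.09], [-2.66, 2.66]. Speed limits (rad/s): [2.57, 2.57, 3.14, 3.14, 3.14, 3.14, 3.14].

### API

Orientations are given as a unit quaternion [x, y, z, w].
In Python, from plant import get_state, imaging, job gives the robot as it stands.
- The arm moves only by the tool send_rows, never from a script. Its argument "motion" is a list that holds one entry, the list of rows, each a list of 7 numbers: the turn, a rotation vector about the tool's x, y, z scaled (see below), then the shift along the tool's x, y, z scaled (see below), then the gripper's target within -1 to 1 (shut at 1, half-way at 0, fully open at -1). In form: [[[rx, ry, rz, tx, ty, tz, gripper], ...]]. A call has exactly 5 rows; each row shifts and turns the commanded pose from where the row before left it, along the tool's axes as they then stand; what a row does not reach is not made up. The controller multiplies each number of a shift by 0.02 m and each number of a turn by 0.08 rad. A row lasts 1/12 s, in which the tool goes at most 41.7 mm and 7.16 degrees, less where a joint would pass 70% of its speed; a pose out of reach is approached as far as the arm can. A call with a number of a shift or a turn outside -1 to 1 is refused whole. A call with a gripper value outside its range is refused whole. The fingers move at their own pace and stop on an object; "force" is the grip in N (left out, the last holds). Time passes only in rows, so rows that do not move let the fingers close, or fill a call up. It gives the time, the measured TCP pose, the force and the opening at its end, in the units of the state.
- get_state(): the state, without advancing time (a new reading comes with each control period).
- imaging.snapshot(name): name is "scene" or "side" or "wrist"; returns a dict with "img" (384x512x3 uint8, red, green, blue), "camera_matrix" (3x3 intrinsics, pixels), "R" (3x3) and "t" (3): a world point X has camera coordinates R X + t; the wrist camera has in their place "hand_eye" (4x4, takes a point from camera to tool coordinates, whose origin is the TCP and whose axes are the tool frame's). Camera axes: x right, y down, z forward; pixel columns grow to the right and rows downward; lengths in m; the calibration is good to about 2 mm. A picture is of the moment at which its call begins: read the wrist's pose just before it. There is no depth.
- job.finish_job(): hands the job in, once; it reports no verdict.
The state is a dict: "clock": time; "q": joint angles; "qd": joint speeds; "joint_torque": joint torques, N m; "tool_pos": TCP position; "eef_rot": TCP orientation; "contact_force": force on the tool from outside, world axes, zero at the start; "moment": the same for the moment, N m; "opening": opening from 0.0 (shut) to 1.0 (fully open).
Only numpy, scipy, OpenCV 4.12 (cv2) and the standard library are available. Lean on these libraries where they do the work, as an engineer would, in place of code of your own. Each camera call takes 0.05 s, during which the arm holds its last target.

## Working session

There is one attempt and no reset: what is moved stays moved. The work goes in short steps, Python scripts to look and compute and a tool call to move; the robot and the scene stay as the last step left them, time stands still between calls to the robot, and variables do not carry over. Pictures are saved under pics/ and viewed, and the job is handed in when it is done.

Besides the shell and the picture viewer there is one more tool, called after "Request:" as name(argument=value, ...), one argument or row to a line, values as JSON. send_rows: Moves the arm, as the interface text tells. Its arguments: {"type":"object","properties":{"motion":{"type":"array"},"force":{"type":"number"}},"required":["motion"]}

```bash
ls; mkdir -p pics
cat > h.py <<'E'
import numpy as np, cv2
from plant import get_state, imaging, job
from scipy.spatial.transform import Rotation as Rn
def snap(n,f=None):
    s=get_state(); d=imaging.snapshot(n); d['s']=s
    if f: cv2.imwrite('pics/'+f,cv2.cvtColor(d['img'],cv2.COLOR_RGB2BGR))
    K=np.array(d['camera_matrix'])
    if n=='wrist':
        T=np.array(d['hand_eye']); Rt=Rn.from_quat(s['eef_rot']).as_matrix()
        Rc=Rt@T[:3,:3]; o=Rt@T[:3,3]+np.array(s['tool_pos'])
    else:
        Rc=np.array(d['R']).T; o=-Rc@np.array(d['t'])
    d['K']=K;d['Rc']=Rc;d['o']=o
    return d
def ray(d,u,v,z):
    r=d['Rc']@np.linalg.solve(d['K'],[u,v,1.]); return d['o']+r*(z-d['o'][2])/r[2]
def proj(d,X):
    p=d['K']@(d['Rc'].T@(np.array(X)-d['o'])); return p[:2]/p[2]
E
python3 - <<'E'
from h import *
s=get_state(); print({k:np.round(v,3) for k,v in s.items()})
print(Rn.from_quat(s['eef_rot']).as_matrix().round(3))
for n in ['scene','side','wrist']:
    d=snap(n,n+'0.png'); print(n,d['o'].round(3),d['K'].round(1).tolist(),d['Rc'].round(2).tolist())
E
```

```text
pics
{'clock': np.float64(0.0), 'q': array([-1.269,  0.69 , -0.195,  1.566,  0.157,  0.902, -0.215]), 'qd': array([ 0.001,  0.001, -0.   , -0.   ,  0.001,  0.002,  0.001]), 'joint_torque': array([-1.0000e-03, -5.2755e+01, -1.2670e+00, -1.5343e+01, -5.3000e-02,
        6.0000e-03,  0.0000e+00]), 'tool_pos': array([0.165, 0.602, 0.228]), 'eef_rot': array([ 0.701, -0.094,  0.094, -0.7  ]), 'contact_force': array([0.722, 0.379, 0.346]), 'moment': array([ 0.031, -0.001, -0.059]), 'opening': np.float64(0.994)}
[[ 0.964 -0.     0.265]
 [-0.265 -0.002  0.964]
 [ 0.    -1.    -0.002]]
scene [ 0.91  -0.624  0.852] [[405.3, 0.0, 259.8], [0.0, 405.3, 188.6], [0.0, 0.0, 1.0]] [[0.88, 0.33, -0.34], [0.47, -0.65, 0.6], [-0.02, -0.69, -0.72]]
side [ 0.044 -0.518  0.636] [[417.9, 0.0, 253.2], [0.0, 417.9, 192.8], [0.0, 0.0, 1.0]] [[0.69, -0.44, 0.58], [-0.72, -0.43, 0.54], [0.01, -0.79, -0.61]]
wrist [0.085 0.624 0.383] [[276.4, 0.0, 254.2], [0.0, 276.4, 191.9], [0.0, 0.0, 1.0]] [[0.26, 0.91, 0.31], [0.96, -0.25, -0.09], [-0.0, 0.32, -0.95]]
```

View pics/scene0.png

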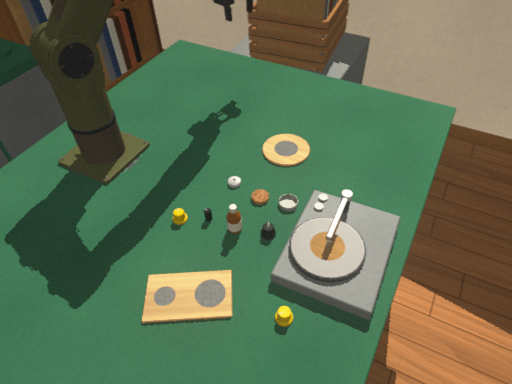

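View pics/side0.png

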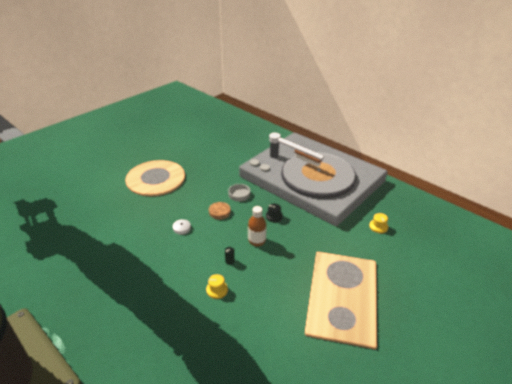

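View pics/wrist0.png

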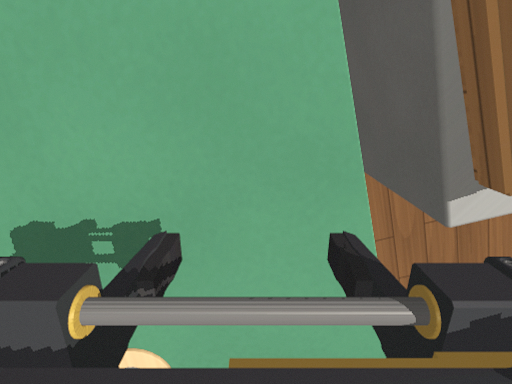

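The scene picture shows these items:
- round board (286,149)
- adapter (234,182)
- cork (260,197)
- dust cap (288,203)
- large black knob (268,230)
- bottle (234,218)
- small black knob (208,214)
- rectangular board (189,296)
- yellow decoy knobs (180,216) and (284,316)

Next I'll enlarge the stock and measure it.

Run:
```python
import cv2,numpy as np
a=cv2.imread('pics/scene0.png')[165:250,160:310]; b=cv2.imread('pics/side0.png')[170:305,165:300]
cv2.imwrite('pics/c1.png',cv2.resize(a,None,fx=5,fy=5,interpolation=cv2.INTER_CUBIC))
cv2.imwrite('pics/c2.png',cv2.resize(b,None,fx=4,fy=4,interpolation=cv2.INTER_CUBIC))
for f in ['scene0','side0']:
    im=cv2.imread(f'pics/{f}.png'); hsv=cv2.cvtColor(im,cv2.COLOR_BGR2HSV)
    R=(slice(100,350),slice(120,400))
    m={'dark':hsv[...,2]<38,'nongreen':~((hsv[...,0]>50)&(hsv[...,0]<100)&(hsv[...,1]>70))&(hsv[...,2]>38)}
    for k,mm in m.items():
        n,l,st,c=cv2.connectedComponentsWithStats(mm.astype(np.uint8))
        for i in range(1,n):
            if 40<st[i,4]<9000 : print(f,k,st[i],c[i].round(1),im[l==i].mean(0).round())
```

```text
scene0 dark [247   0   5  12  41] [249.3   5.1] [27. 31. 34.]
scene0 dark [122   8  20  54 256] [132.3  33.5] [19. 20. 22.]
scene0 dark [ 58  43  36  36 951] [76.  60.1] [27. 29. 30.]
scene0 dark [ 70 118  45  17 134] [ 93.4 129.5] [29. 32. 30.]
scene0 nongreen [ 262  133   49   34 1296] [285.7 149.6] [129. 183. 208.]
scene0 nongreen [  0 148   9  21 104] [  2.7 158.9] [63. 68. 65.]
scene0 nongreen [227 176  15  13 145] [233.9 181.4] [165. 179. 178.]
scene0 nongreen [251 189  18  17 244] [259.7 196.5] [ 78. 124. 167.]
scene0 nongreen [278 194  21  19 303] [287.8 202.2] [135. 151. 149.]
scene0 nongreen [226 203  16  32 386] [233.6 219.5] [ 82. 106. 119.]
scene0 nongreen [172 208  16  18 228] [179.2 216.2] [ 36. 150. 169.]
scene0 nongreen [261 222  15  18 141] [268.4 230. ] [58. 66. 63.]
scene0 nongreen [ 141  269   92   55 4378] [187.9 296.6] [127. 181. 208.]
scene0 nongreen [274 305  20  22 333] [283.7 316. ] [ 45. 164. 183.]
side0 dark [269 210  13  11  76] [275.6 215.3] [30. 34. 31.]
side0 dark [226 252   8  11  45] [229.6 257.2] [27. 35. 28.]
side0 dark [  0 309  31  75 959] [ 11.7 355.5] [24. 29. 34.]
side0 nongreen [ 124  159   62   38 1814] [155.1 177.6] [142. 191. 214.]
side0 nongreen [228 183  23  19 361] [239.1 192.1] [119. 134. 131.]
side0 nongreen [208 201  24  19 356] [219.3 210.2] [ 84. 129. 169.]
side0 nongreen [247 205  20  42 652] [256.6 227.1] [ 93. 117. 132.]
side0 nongreen [266 204  14  17 122] [271.7 210.5] [53. 62. 57.]
side0 nongreen [369 212  20  22 354] [379.1 223. ] [ 61. 168. 188.]
side0 nongreen [172 219  20  16 265] [181.3 226.4] [177. 188. 186.]
side0 nongreen [225 247   8   8  43] [228.3 250.4] [63. 75. 69.]
side0 nongreen [ 304  251   74   99 6093] [343.1 300.3] [143. 193. 219.]
side0 nongreen [205 273  24  27 476] [216.4 286.5] [ 59. 164. 184.]
side0 nongreen [   6  309   76   75 2727] [ 39.9 350.8] [ 73. 106. 108.]
```

View pics/c1.png

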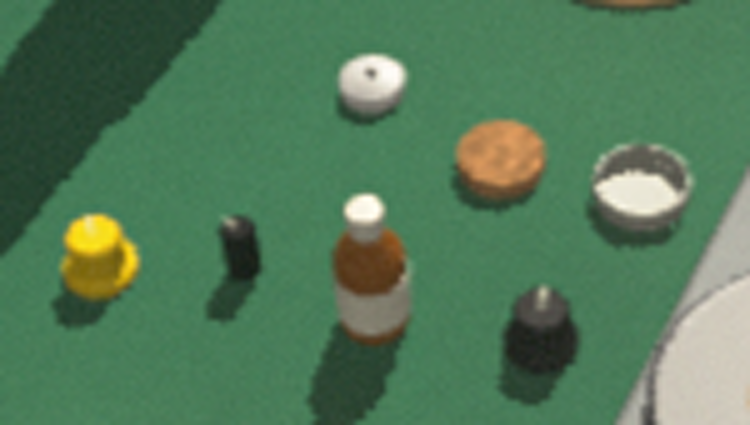

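View pics/c2.png

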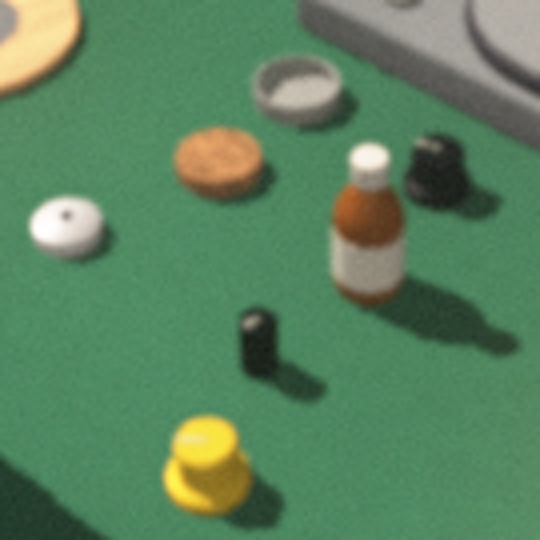

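The crops confirm the single candidates: large black knob (scene 268,230), small black knob (208,214), the silver dish as dust cap, and the domed disc with a spot as adapter. The yellow ones are decoys. Now I'll triangulate.

Run:
```python
from h import *
A=snap('scene');B=snap('side')
P={'adapter':((234,181.8),(181.3,226.6),.006),'cork':((259.9,196.8),(219.4,210.5),.006),'cap':((288,202.5),(239.2,192.2),.007),
'bottle':((234,219),(257,226.5),.045),'large':((268.2,230.5),(274.3,212.5),.014),'small':((208.2,214.3),(229.7,255.5),.017),
'yel1':((179.2,216.2),(216.4,286.5),.013),'yel2':((283.7,316),(379.1,223),.013),'round':((285.8,149.2),(155.1,177.3),.006)}
for k,(a,b,z) in P.items():
    p=ray(A,*a,z);q=ray(B,*b,z)
    da=ray(A,*a,0)-A['o'];db=ray(B,*b,0)-B['o'];da/=np.linalg.norm(da);db/=np.linalg.norm(db)
    M=np.c_[da,-db];s=np.linalg.lstsq(M,B['o']-A['o'],rcond=None)[0]
    x=(A['o']+da*s[0]+B['o']+db*s[1])/2
    print(k,p[:2].round(4),q[:2].round(4),'tri',x.round(4))
# felt discs on boards
for n,d in(('scene',A),('side',B)):
    hsv=cv2.cvtColor(d['img'],cv2.COLOR_RGB2HSV)
    for (u,v) in ([(165,296),(210,293),(286,149)] if n=='scene' else [(342,318),(345,274),(155,176)]):
        sub=np.zeros(hsv.shape[:2],np.uint8); m=(hsv[...,1]<70).astype(np.uint8)
        nn,l,st,c=cv2.connectedComponentsWithStats(m); i=l[v,u]; print(n,(u,v),st[i],c[i].round(1),ray(d,*c[i],.008).round(4))
```

```text
adapter [0.4351 0.0725] [0.4373 0.075 ] tri [0.4358 0.072  0.0079]
cork [0.5311 0.054 ] [0.5345 0.0553] tri [0.5322 0.0523 0.0087]
cap [0.6115 0.0694] [0.6155 0.0712] tri [0.6124 0.0676 0.01  ]
bottle [ 0.5253 -0.0759] [ 0.5238 -0.0752] tri [ 0.5246 -0.0747  0.0439]
large [ 0.6096 -0.0478] [ 0.6115 -0.0477] tri [ 0.6101 -0.0489  0.0155]
small [ 0.4415 -0.0743] [ 0.4442 -0.0745] tri [ 0.4428 -0.076   0.0193]
yel1 [ 0.3727 -0.1129] [ 0.3737 -0.1119] tri [ 0.3731 -0.1129  0.0139]
yel2 [ 0.7473 -0.2424] [ 0.7493 -0.2395] tri [ 0.7474 -0.2415  0.0141]
round [0.5086 0.2723] [0.5089 0.273 ] tri [0.5086 0.2724 0.0062]
scene (165, 296) [154 287  21  19 307] [164.1 295.7] [ 0.4792 -0.3218  0.008 ]
scene (210, 293) [195 280  30  27 640] [209.6 293. ] [ 0.5693 -0.2677  0.008 ]
scene (286, 149) [275 141  23  15 269] [285.8 148. ] [0.5072 0.2755 0.008 ]
side (342, 318) [328 307  28  23 482] [341.5 318. ] [ 0.4831 -0.3209  0.008 ]
side (345, 274) [327 261  36  27 740] [344.5 274. ] [ 0.5731 -0.2666  0.008 ]
side (155, 176) [141 168  28  16 346] [154.7 175.8] [0.5108 0.2769 0.008 ]
```

Request:
send_rows(
  motion=[
    [[0,-0.67,0,0.5,0,-1,-1],[0,-0.67,0,0.5,0,-1,-1],[0,-0.67,0,0.5,0,-1,-1],[0,-0.67,0,0.5,0,-1,-1],[0,-0.67,0,0.5,0,-1,-1]],
  ],
)

```text
clock: 0.67
tool_pos: [0.1985, 0.4952, 0.2284]
eef_rot: [0.707, 0.001, -0.001, -0.707]
contact_force: [0.3, -0.7, -0.2]
opening: 0.998
```

Request:
send_rows(
  motion=[
    [[0,0,0,0.8,0,-1,-1],[0,0,0,0.8,0,-1,-1],[0,0,0,0.8,0,-1,-1],[0,0,0,0.8,0,-1,-1],[0,0,0,0.8,0,-1,-1]],
  ],
)

```text
clock: 1.08
tool_pos: [0.2793, 0.3954, 0.2285]
eef_rot: [-0.707, -0.0, 0.0, 0.707]
contact_force: [0.7, -0.5, 0.3]
opening: 1.001
```

Request:
send_rows(
  motion=[
    [[0,0,0,0.8,0,-1,-1],[0,0,0,0.8,0,-1,-1],[0,0,0,0.8,0,-1,-1],[0,0,0,0.8,0,-1,-1],[0,0,0,0.8,0,-1,-1]],
  ],
)

```text
clock: 1.5
tool_pos: [0.3594, 0.2954, 0.2285]
eef_rot: [-0.707, -0.0, 0.0, 0.707]
contact_force: [-0.2, 0.4, 0.4]
opening: 1.001
```

Run:
```python
from h import *
s=get_state(); print(s['clock'],s['tool_pos'].round(4) if hasattr(s['tool_pos'],'round') else s['tool_pos'],np.round(s['q'],2)); print(Rn.from_quat(s['eef_rot']).as_matrix().round(3))
d=snap('wrist','w1.png')
```

```text
1.5 [0.3594 0.2954 0.2285] [-0.57  0.5  -0.32  2.03  0.25  0.66  0.51]
[[ 1.  0. -0.]
 [ 0.  0.  1.]
 [ 0. -1.  0.]]
```

View pics/w1.png

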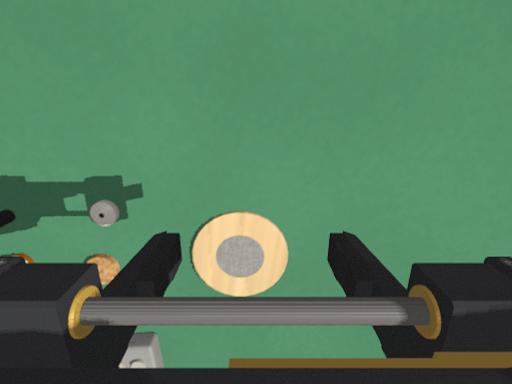

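The wrist view shows the round board's felt at (240,256), adapter (104,213) and part of the cork (103,268). Motion is exact, with tool axes equal to world X, -Z and Y. I'll measure the felt here.

```bash
cat >> h.py <<'E'
def comp(mask,u,v):
    n,l,st,c=cv2.connectedComponentsWithStats(mask.astype(np.uint8)); i=l[int(v),int(u)]
    if i==0: return None
    cs,_=cv2.findContours((l==i).astype(np.uint8),cv2.RETR_EXTERNAL,cv2.CHAIN_APPROX_NONE)
    return max(cs,key=len)[:,0,:].astype(float)
def circ(d,cnt,z):
    # contour onto plane, algebraic circle fit
    P=np.array([ray(d,u,v,z)[:2] for u,v in cnt]); A=np.c_[2*P,np.ones(len(P))]
    x=np.linalg.lstsq(A,(P**2).sum(1),rcond=None)[0]; r=np.sqrt(x[2]+x[0]**2+x[1]**2)
    return x[:2].round(4), round(float(r),4), round(float(np.std(np.hypot(*(P-x[:2]).T))),4)
def hsv(d): return cv2.cvtColor(d['img'],cv2.COLOR_RGB2HSV)
def green(h): return (h[...,0]>50)&(h[...,0]<100)&(h[...,1]>60)
E
python3 - <<'E'
from h import *
d=snap('wrist');h=hsv(d)
c=comp(h[...,1]<60,240,256); print('felt',circ(d,c,.008),'want r .038')
c=comp(~green(h),220,230); print('board',circ(d,c,.008),'want .075')
c=comp(~green(h),104,213); print('adapter',circ(d,c,.008),len(c))
print(h[256,240],h[230,220],h[213,104], proj(d,[.509,.276,.008]))
E
```

```text
felt (array([0.5094, 0.2736]), 0.0367, 0.0005) want r .038
board (array([0.5079, 0.2736]), 0.075, 0.0006) want .075
adapter (array([0.4354, 0.0748]), 0.0209, 0.0011) 77
[ 23  18 170] [ 18  92 251] [ 10  19 124] [246.72122674 253.75378484]
```

Request:
send_rows(
  motion=[
    [[0,0,0,0.2,0.1,-0.8,-1],[0,0,0,0.2,0.1,-0.8,-1],[0,0,0,0.2,0.1,-0.8,-1],[0,0,0,0.2,0.1,-0.8,-1],[0,0,0,0.2,0.1,-0.8,-1]],
  ],
)

```text
clock: 2.02
tool_pos: [0.3785, 0.2165, 0.2184]
eef_rot: [-0.707, -0.001, 0.0, 0.707]
contact_force: [-0.2, 0.5, -0.5]
opening: 1.002
```

Request:
send_rows(
  motion=[
    [[0,0,0,0.2,0.1,-0.8,-1],[0,0,0,0.2,0.1,-0.8,-1],[0,0,0,0.2,0.1,-0.8,-1],[0,0,0,0.2,0.1,-0.8,-1],[0,0,0,0.2,0.1,-0.8,-1]],
  ],
)

```text
clock: 2.43
tool_pos: [0.3988, 0.1366, 0.2084]
eef_rot: [-0.707, -0.001, 0.0, 0.707]
contact_force: [0.8, 0.5, 0.1]
opening: 1.003
```

Request:
send_rows(
  motion=[
    [[0,0,0,0.2,0.1,-0.8,-1],[0,0,0,0.2,0.1,-0.8,-1],[0,0,0,0.2,0.1,-0.8,-1],[0,0,0,0.2,0.1,-0.8,-1],[0,0,0,0.2,0.1,-0.8,-1]],
  ],
)

```text
clock: 2.85
tool_pos: [0.419, 0.0566, 0.1984]
eef_rot: [-0.707, -0.001, 0.0, 0.707]
contact_force: [-0.3, -0.1, -0.7]
opening: 1.001
```

Run:
```python
from h import *
d=snap('wrist','w2.png'); print(d['s']['tool_pos'])
for n,p in dict(adapter=[.4355,.0735,.006],cork=[.5325,.0545,.006],cap=[.6125,.0690,.007],large=[.6105,-.0480,.015],small=[.443,-.075,.017],bottle=[.5245,-.0755,.045]).items(): print(n,proj(d,p).round(1))
```

```text
[0.41900445 0.05658347 0.19842212]
adapter [267.2 178.7]
cork [252.7 244.4]
cap [262.2 291.6]
large [183.3 294. ]
small [151.4 186.5]
bottle [150.7 253.9]
```

View pics/w2.png

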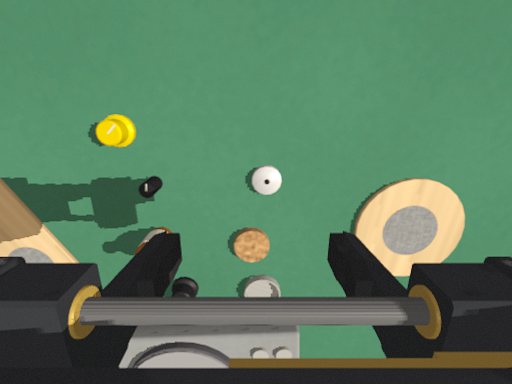

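The picture shows adapter (267,180), cork (252,245), cap (262,290), small knob (150,187) and large knob (185,290), all where predicted. Circle fits next.

Run:
```python
from h import *
d=snap('wrist');h=hsv(d)
H=h.astype(int)
cork=(H[...,0]<25)&(H[...,1]>90)
c=comp(cork,252,245);print('cork',circ(d,c,.010),'top',circ(d,c,.012))
c=comp(~green(h)&(H[...,2]>60),267,173);print('adapter',circ(d,c,.005),circ(d,c,.010))
# bright board felt again
c=comp(H[...,1]<60,410,228);print('felt',circ(d,c,.008))
# machine front corner
for uv in [(135,330),(298,330)]: print(ray(d,*uv,.04))
print(ray(d,150,187,.034),proj(d,[.443,-.075,.034]))
```

```text
cork (array([0.531 , 0.0531]), 0.0256, 0.001) top (array([0.5299, 0.0531]), 0.0255, 0.001)
adapter (array([0.4372, 0.0731]), 0.0197, 0.0006) (array([0.4357, 0.0729]), 0.0195, 0.0006)
felt (array([0.5093, 0.2732]), 0.0368, 0.0005)
[ 0.6522969  -0.12043223  0.04      ]
[0.65235689 0.1147113  0.04      ]
[ 0.43772301 -0.07443732  0.034     ] [150.0725145  191.12087064]
```

Request:
send_rows(
  motion=[
    [[0,0,0,0.565,0.6,-0.014,-1],[0,0,0,0.565,0.6,-0.014,-1],[0,0,0,0.565,0.6,-0.014,-1],[0,0,0,0.565,0.6,-0.014,-1],[0,0,0,0.565,0.6,-0.014,-1]],
  ],
)

```text
clock: 3.37
tool_pos: [0.4758, 0.0571, 0.138]
eef_rot: [-0.707, -0.001, 0.001, 0.708]
contact_force: [-0.4, -0.1, -0.0]
opening: 1.001
```

Request:
send_rows(
  motion=[
    [[0,0,0,0.565,0.7,-0.014,-1],[0,0,0,0.565,0.7,-0.014,-1],[0,0,0,0.565,0.7,-0.014,-1],[0,0,0,0.565,0.7,-0.014,-1],[0,0,0,0.565,0.7,-0.014,-1]],
  ],
)

```text
clock: 3.78
tool_pos: [0.5323, 0.056, 0.0678]
eef_rot: [-0.707, -0.001, 0.001, 0.708]
contact_force: [0.2, 0.4, 0.0]
opening: 0.997
```

Run:
```python
from h import *
d=snap('wrist','w3.png'); print(d['s']['tool_pos'])
h=hsv(d).astype(int)
print(proj(d,[.532,.0535,.012]))
```

```text
[0.53228907 0.05602789 0.06778487]
[251.39092689 204.95469051]
```

View pics/w3.png

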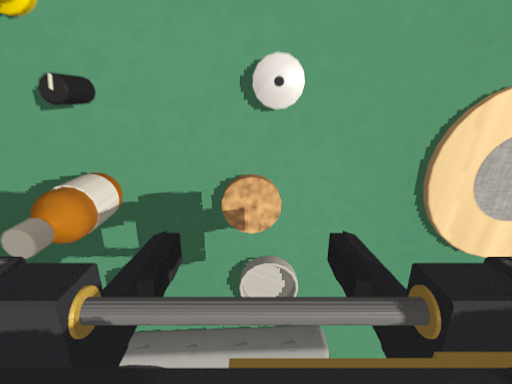

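Cork sits at (251,204), matching the prediction of (251,205). I'll refine the fit, and the adapter and small knob while they're in view.

Run:
```python
from h import *
d=snap('wrist');h=hsv(d).astype(int)
c=comp((h[...,0]<25)&(h[...,1]>70)&(h[...,2]>60),251,215);print('cork',circ(d,c,.010),circ(d,c,.012))
c=comp(~green(h)&(h[...,2]>90),265,90);print('adapter',circ(d,c,.008),circ(d,c,.010))
print('adapter spot',ray(d,279,81,.014))
```

```text
cork (array([0.5319, 0.0532]), 0.0251, 0.0005) (array([0.5312, 0.0532]), 0.0249, 0.0005)
adapter (array([0.4366, 0.0728]), 0.0191, 0.0002) (array([0.4368, 0.0727]), 0.0189, 0.0002)
adapter spot [0.43925712 0.07272784 0.014     ]
```

Request:
send_rows(
  motion=[
    [[0,0,0,-0.01,0.5,-0.03,-1],[0,0,0,-0.01,0.5,-0.03,-1],[0,0,0,-0.01,0.5,-0.03,-1],[0,0,0,-0.01,0.5,-0.03,-1],[0,0,0,0,0.5,-0.03,-1]],
  ],
)

```text
clock: 4.3
tool_pos: [0.5304, 0.0506, 0.0176]
eef_rot: [0.707, -0.0, -0.0, -0.707]
contact_force: [-0.8, 0.8, 0.1]
opening: 0.999
```

Request:
send_rows(
  motion=[
    [[0,0,0,0,0,0,1],[0,0,0,0,0,0,1],[0,0,0,0,0,0,1],[0,0,0,0,0,0,1],[0,0,0,0,0,0,1]],
  ],
  force=12,
)

```text
clock: 4.72
tool_pos: [0.5313, 0.0507, 0.0189]
eef_rot: [-0.707, -0.0, -0.0, 0.707]
contact_force: [-0.5, 0.1, 0.1]
opening: 0.646
```

Request:
send_rows(
  motion=[
    [[0,0,0,0,0,0,1],[0,0,0,0,0,0,1],[0,0,0,0,0,0,1],[0,0,0,0,0,0,1],[0,0,0,0,0,0,1]],
  ],
  force=12,
)

```text
clock: 5.13
tool_pos: [0.531, 0.0506, 0.0185]
eef_rot: [-0.707, -0.0, 0.0, 0.707]
contact_force: [0.3, -0.3, -0.5]
opening: 0.265
```

An opening of 0.265 (23 mm) is less than the cork's 50 mm. I'll look before going on.

Run:
```python
from h import *
d=snap('wrist','w4.png');print(d['s']['tool_pos'],d['s']['opening']); snap('side','s4.png')
a=cv2.imread('pics/s4.png')[130:260,150:330];cv2.imwrite('pics/s4c.png',cv2.resize(a,None,fx=4,fy=4))
```

```text
[0.53097116 0.05063046 0.01845597] 0.2653255126738187
```

View pics/w4.png

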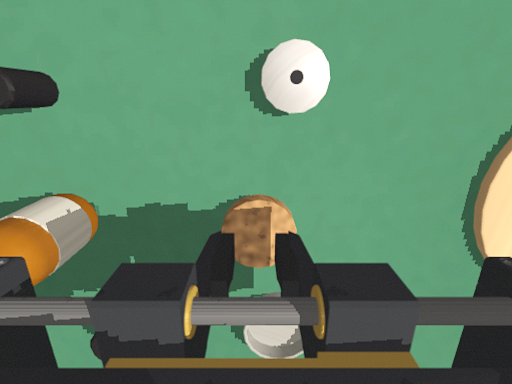

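View pics/s4c.png

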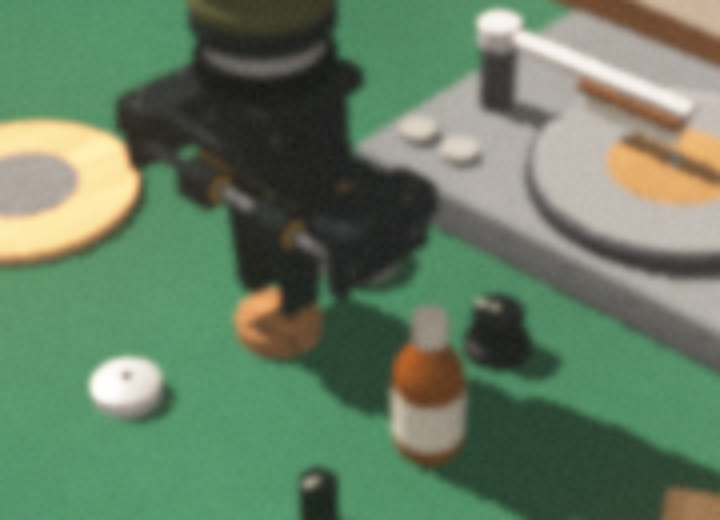

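Run:
```python
from h import *
d=snap('wrist');h=hsv(d).astype(int);p=np.array(d['s']['tool_pos']);g=.088*d['s']['opening']/2
print(d['s']['opening'],d['s']['clock'])
for dx in(-.009,0,.009):
  for dz in(-.014,0.005): print(dx,dz,[proj(d,p+[dx,sy*g,dz]).round(0).tolist() for sy in(-1,1)])
c=comp((h[...,0]<25)&(h[...,1]>70)&(h[...,2]>60),251,215);print('cork',circ(d,c,.012))
pts=c[c[:,1]<226]; print(circ(d,pts,.012),circ(d,pts,.024))
im=cv2.cvtColor(d['img'],cv2.COLOR_RGB2BGR)[170:300,180:340]
cv2.imwrite('pics/w4c.png',cv2.resize(im,None,fx=4,fy=4))
```

```text
0.1754614975506294 5.2333
-0.009 -0.014 [[243.0, 216.0], [266.0, 216.0]]
-0.009 0.005 [[242.0, 228.0], [268.0, 228.0]]
0 -0.014 [[243.0, 228.0], [266.0, 228.0]]
0 0.005 [[242.0, 242.0], [267.0, 242.0]]
0.009 -0.014 [[243.0, 240.0], [266.0, 240.0]]
0.009 0.005 [[242.0, 255.0], [267.0, 255.0]]
cork (array([0.5286, 0.0529]), 0.0219, 0.0052)
(array([0.5276, 0.0529]), 0.023, 0.0002) (array([0.5216, 0.0527]), 0.0213, 0.0002)
```

View pics/w4c.png

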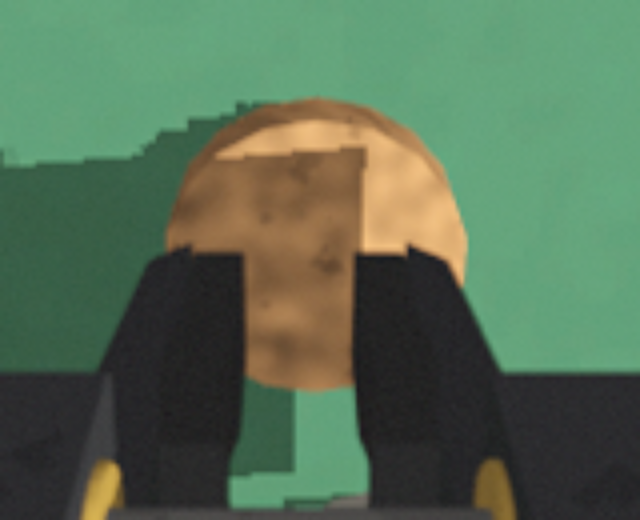

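The fingers closed above the cork's top instead of beside it, so the fingertips sit higher than I assumed. I'll find their real height from the fixed cameras.

Run:
```python
from h import *
out=[]
for n,r in(('side',(165,225,195,255)),('scene',(150,210,230,290))):
    d=snap(n);s=d['s'];p=np.array(s['tool_pos']);im=cv2.cvtColor(d['img'],cv2.COLOR_RGB2BGR)
    a=cv2.resize(im[r[0]:r[1],r[2]:r[3]],None,fx=9,fy=9,interpolation=cv2.INTER_CUBIC)
    for dx in(-.009,.009):
        for dz,col in((-.014,(0,0,255)),(0,(0,255,255)),(.014,(255,0,0))):
            u=proj(d,p+[dx,0,dz]);cv2.circle(a,(int((u[0]+.5-r[2])*9),int((u[1]+.5-r[0])*9)),4,col,-1)
    out.append(a[:,:390] if 0 else cv2.resize(a,(390,390)))
cv2.imwrite('pics/c5.png',np.hstack(out));print(s['opening'],s['tool_pos'])
```

```text
0.08779053193805221 [0.53091227 0.05063236 0.01840001]
```

View pics/c5.png

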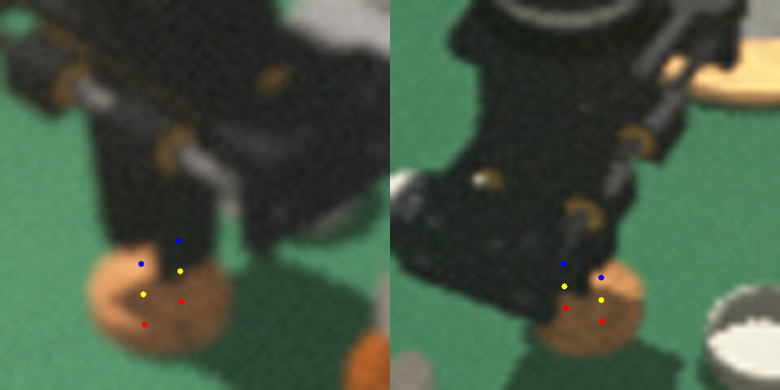

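Both views put the fingertips close to the TCP height (yellow dot), not 14 mm ahead of it (red dot). I'll reopen and feel my way down in small steps, watching the force.

Request:
send_rows(
  motion=[
    [[0,0,0,0,0,0,-1],[0,0,0,0,0,0,-1],[0,0,0,0,0,0,-1],[0,0,0,0,0,0,-1],[0,0,0,0,0,0,-1]],
  ],
)

```text
clock: 5.8
tool_pos: [0.5309, 0.0507, 0.0184]
eef_rot: [-0.707, -0.0, 0.0, 0.707]
contact_force: [-0.3, 0.0, -0.5]
opening: 0.396
```

Request:
send_rows(
  motion=[
    [[0,0,0,0,0,0.02,-1],[0,0,0,0,0,0.02,-1],[0,0,0,0,0,0.02,-1],[0,0,0,0,0,0.02,-1],[0,0,0,0,0,0.02,-1]],
  ],
)

```text
clock: 6.22
tool_pos: [0.5309, 0.0527, 0.0184]
eef_rot: [-0.707, -0.0, 0.0, 0.707]
contact_force: [-0.1, -0.3, 0.5]
opening: 0.773
```

Run:
```python
from h import *
d=snap('wrist','w6.png');s=d['s'];print(s['opening'],s['tool_pos'],s['clock'])
h=hsv(d).astype(int);c=comp((h[...,0]<25)&(h[...,1]>70)&(h[...,2]>60),255,225);print('cork',circ(d,c,.011))
n='side';d=snap(n);im=cv2.cvtColor(d['img'],cv2.COLOR_RGB2BGR)
cv2.imwrite('pics/s6.png',cv2.resize(im[130:240,150:310],None,fx=5,fy=5,interpolation=cv2.INTER_CUBIC))
```

```text
0.7727033195552253 [0.5309121  0.05271347 0.01839285] 6.2167
cork (array([0.5311, 0.0531]), 0.0253, 0.0008)
```

View pics/w6.png

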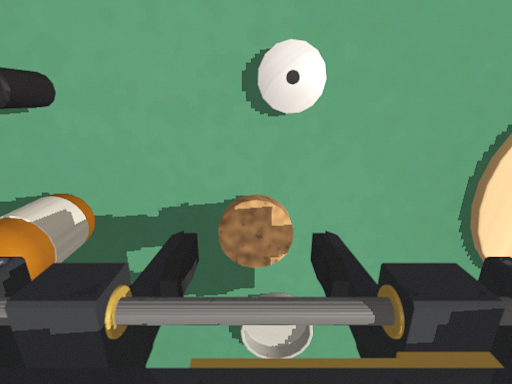

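View pics/s6.png

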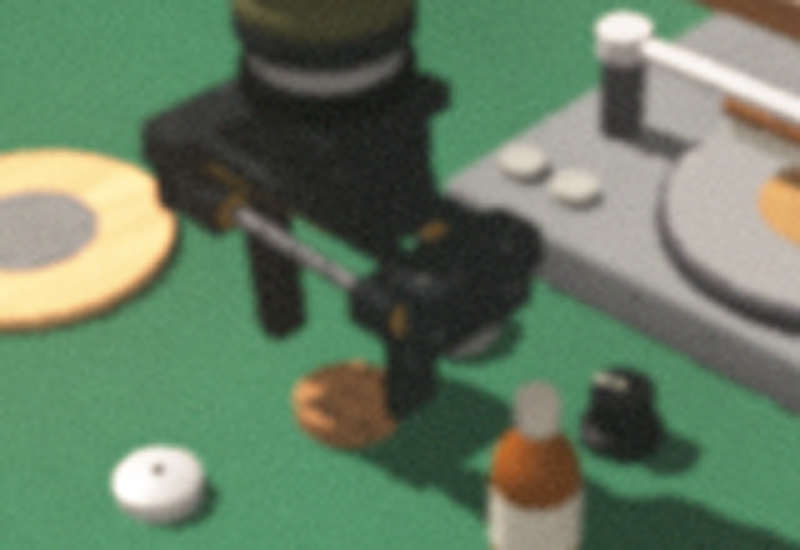

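Run:
```python
from h import *
d=snap('side')
for z in (0.,.005,.01,.015,.02,.025,.03): print(z,(proj(d,[.522,.053+.034,z])-[150,130])*5, (proj(d,[.540,.053+.034,z])-[150,130])*5, 'R',(proj(d,[.522,.053-.034,z])-[150,130])*5)
```

```text
0.0 [282.84090041 394.28427909] [311.19169278 377.08042306] R [381.19801264 460.76003281]
0.005 [282.19783421 386.1643141 ] [310.64176817 368.99206794] R [380.84489199 452.53698988]
0.01 [281.55079145 377.9941372 ] [310.08847829 360.85421593] R [380.48950249 444.2611127 ]
0.015 [280.89973512 369.77328118] [309.53179214 352.66641126] R [380.13182219 435.9318904 ]
0.02 [280.24462776 361.50127305] [308.97167836 344.4281926 ] R [379.77182889 427.54880556]
0.025 [279.58543145 353.17763388] [308.4081052  336.13909288] R [379.40950007 419.11133399]
0.03 [278.92210778 344.80187878] [307.8410405  327.79863928] R [379.04481293 410.61894472]
```

The side view puts the tips at z≈0.030, about 12 mm behind the TCP. I'll descend in cautious steps.

Request:
send_rows(
  motion=[
    [[0,0,0,0,0.1,0,-1],[0,0,0,0,0.1,0,-1],[0,0,0,0,0.1,0,-1],[0,0,0,0,0.1,0,-1],[0,0,0,0,0.1,0,-1]],
  ],
)

```text
clock: 6.78
tool_pos: [0.5308, 0.0526, 0.0081]
eef_rot: [0.707, 0.0, -0.0, -0.707]
contact_force: [-0.5, -0.2, -0.5]
opening: 0.999
```

Run:
```python
from h import *
s=get_state();print(s['opening'],s['tool_pos'],s['contact_force'],s['clock'])
d=snap('side');im=cv2.cvtColor(d['img'],cv2.COLOR_RGB2BGR)
a=cv2.resize(im[170:230,190:250],None,fx=10,fy=10,interpolation=cv2.INTER_CUBIC)
for sy,w in((1,.044),(-1,.044)):
  for z,c in((0,(0,0,255)),(.01,(0,255,255)),(.02,(255,0,0)),(.03,(255,0,255))):
    for x in(.522,.540):
      u=proj(d,[x,s['tool_pos'][1]+sy*w*s['opening'],z]);cv2.circle(a,(int((u[0]+.5-190)*10),int((u[1]+.5-170)*10)),4,c,-1)
cv2.imwrite('pics/s7.png',a)
```

```text
0.9987125107085184 [0.53084272 0.05260156 0.00810013] [-0.52553125 -0.23908322 -0.50787646] 6.7833
```

View pics/s7.png

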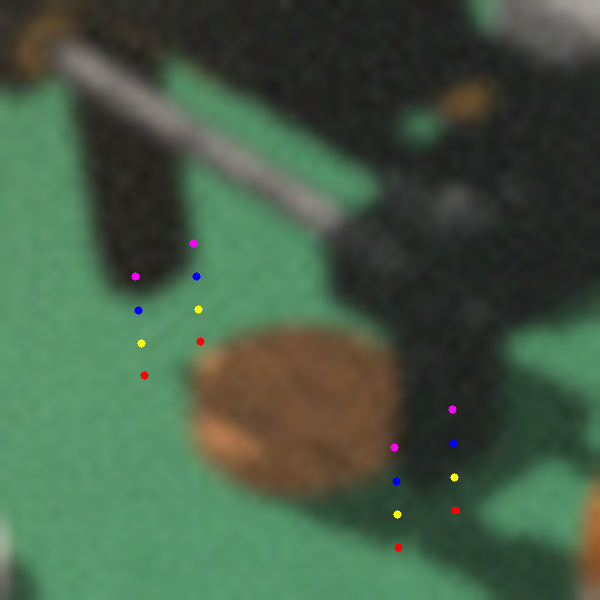

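At TCP z=0.008 there's no contact and the tips appear at z≈0.02, so the tip is at about TCP z + 0.012. Continuing down.

Request:
send_rows(
  motion=[
    [[0,0,0,0,0.1,0,-1],[0,0,0,0,0.1,0,-1],[0,0,0,0,0.1,0,-1],[0,0,0,0,0.1,0,-1],[0,0,0,0,0,0,-1]],
  ],
)

```text
clock: 7.25
tool_pos: [0.5307, 0.0526, 0.0]
eef_rot: [0.707, -0.0, -0.0, -0.707]
contact_force: [0.3, -0.2, -0.0]
opening: 0.998
```

Run:
```python
from h import *
s=get_state();print(s['opening'],s['tool_pos'],s['contact_force'],s['clock'])
d=snap('side');im=cv2.cvtColor(d['img'],cv2.COLOR_RGB2BGR)
a=cv2.resize(im[170:230,190:250],None,fx=10,fy=10,interpolation=cv2.INTER_CUBIC)
for sy,w in((1,.044),(-1,.044)):
  for z,c in((0,(0,0,255)),(.01,(0,255,255)),(.02,(255,0,0)),(.03,(255,0,255))):
    for x in(.522,.540):
      u=proj(d,[x,s['tool_pos'][1]+sy*w*s['opening'],z]);cv2.circle(a,(int((u[0]+.5-190)*10),int((u[1]+.5-170)*10)),4,c,-1)
cv2.imwrite('pics/s8.png',a)
```

```text
0.9979774797818256 [5.30722390e-01 5.26289069e-02 2.15975187e-06] [ 0.30330459 -0.20643666 -0.00163071] 7.25
```

View pics/s8.png

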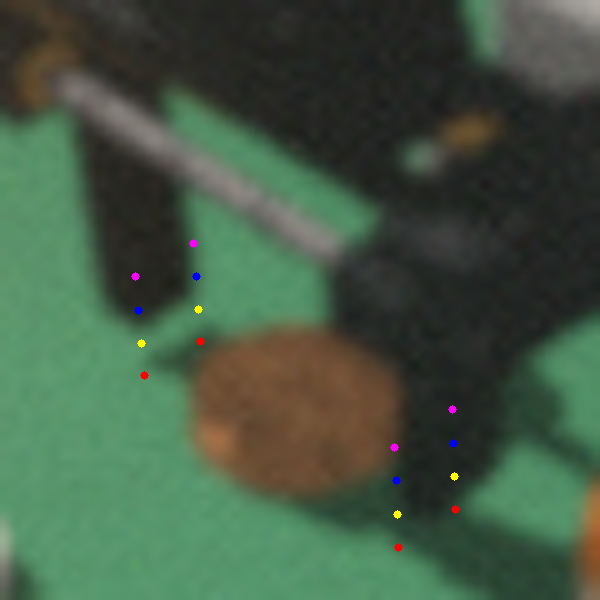

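Request:
send_rows(
  motion=[
    [[0,0,0,0,0.1,0,-1],[0,0,0,0,0.1,0,-1],[0,0,0,0,0.1,0,-1],[0,0,0,0,0,0,-1],[0,0,0,0,0,0,-1]],
  ],
)

```text
clock: 7.72
tool_pos: [0.5308, 0.0527, -0.0057]
eef_rot: [-0.707, -0.0, 0.0, 0.707]
contact_force: [-0.2, 0.9, 0.6]
opening: 1.002
```

Request:
send_rows(
  motion=[
    [[0,0,0,0,0.1,0,-1],[0,0,0,0,0.05,0,-1],[0,0,0,0,0,0,-1],[0,0,0,0,0,0,-1],[0,0,0,0,0,0,-1]],
  ],
)

```text
clock: 8.13
tool_pos: [0.5309, 0.0526, -0.0086]
eef_rot: [-0.707, -0.0, 0.0, 0.707]
contact_force: [-0.4, -0.5, 0.3]
opening: 0.996
```

Run:
```python
from h import *
s=get_state();print(s['opening'],s['tool_pos'],s['contact_force'],s['clock'])
d=snap('wrist');im=cv2.cvtColor(d['img'],cv2.COLOR_RGB2BGR)
cv2.imwrite('pics/w9.png',cv2.resize(im[170:300,120:380],None,fx=3,fy=3))
```

```text
0.9960945892766159 [ 0.53093824  0.05264885 -0.00858193] [-0.37224691 -0.52845276  0.27371572] 8.1333
```

View pics/w9.png

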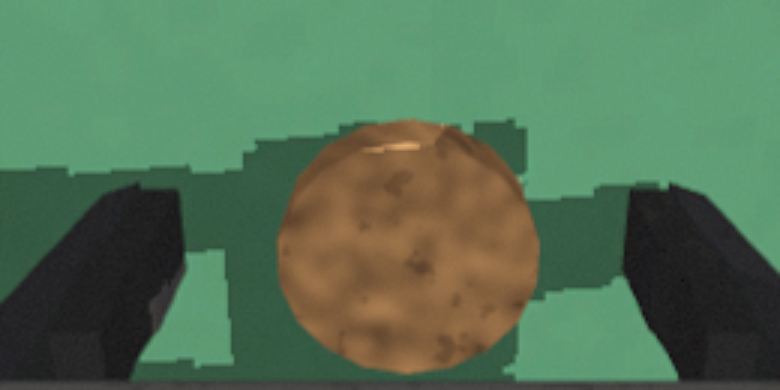

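No contact yet and the tips straddle the cork. Closing.

Request:
send_rows(
  motion=[
    [[0,0,0,0,0,0,1],[0,0,0,0,0,0,1],[0,0,0,0,0,0,1],[0,0,0,0,0,0,1],[0,0,0,0,0,0,1]],
  ],
  force=12,
)

```text
clock: 8.6
tool_pos: [0.5309, 0.0527, -0.0086]
eef_rot: [-0.707, -0.0, 0.0, 0.707]
contact_force: [0.7, 0.5, -0.4]
opening: 0.642
```

Request:
send_rows(
  motion=[
    [[0,0,0,0,0,0,1],[0,0,0,0,0,0,1],[0,0,0,0,0,0,1],[0,0,0,0,0,0,1],[0,0,0,0,0,0,1]],
  ],
)

```text
clock: 9.02
tool_pos: [0.531, 0.0526, -0.0086]
eef_rot: [-0.707, -0.0, 0.0, 0.707]
contact_force: [0.3, 0.5, -0.4]
opening: 0.562
```

Run:
```python
from h import *
d=snap('wrist');s=d['s'];print(s['opening'],s['tool_pos'],s['contact_force'],s['clock']);im=cv2.cvtColor(d['img'],cv2.COLOR_RGB2BGR)
cv2.imwrite('pics/w10.png',cv2.resize(im[170:300,120:380],None,fx=3,fy=3))
```

```text
0.5623922849528126 [ 0.53095888  0.05263891 -0.00859287] [ 0.25927745  0.48246879 -0.41796985] 9.0167
```

View pics/w10.png

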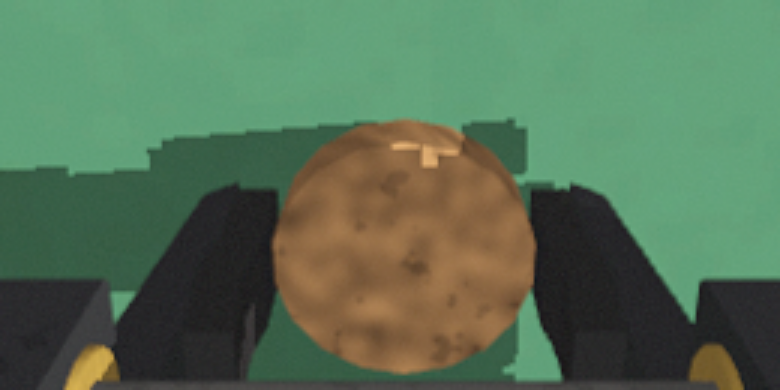

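Gripped: opening 0.562 ≈ 49.5 mm, with the cork centred between the pads. Now lifting and moving toward the rectangular board.

Request:
send_rows(
  motion=[
    [[0,0,0,0,-0.5,0,1],[0,0,0,0,-1,0,1],[0,0,0,0,-1,0,1],[0,0,0,0,-1,0,1],[0,0,0,0,-1,0,1]],
  ],
  force=15,
)

```text
clock: 9.48
tool_pos: [0.5307, 0.0525, 0.083]
eef_rot: [0.707, 0.0, -0.0, -0.707]
contact_force: [0.2, -0.8, -0.8]
opening: 0.561
```

Request:
send_rows(
  motion=[
    [[0,0,0,0,-1,-0.4,1],[0,0,0,0,-1,-0.4,1],[0,0,0,0,-1,-0.4,1],[0,0,0,0,-1,-0.4,1],[0,0,0,0,-1,-0.4,1]],
  ],
)

```text
clock: 9.9
tool_pos: [0.5305, 0.012, 0.1831]
eef_rot: [0.707, 0.0, -0.0, -0.707]
contact_force: [0.1, 0.0, 0.1]
opening: 0.559
```

Request:
send_rows(
  motion=[
    [[0,0,0,0.1,0,-0.9,1],[0,0,0,0.1,0,-0.9,1],[0,0,0,0.1,0,-0.9,1],[0,0,0,0.1,0,-0.9,1],[0,0,0,0.1,0,-0.9,1]],
  ],
)

```text
clock: 10.32
tool_pos: [0.5406, -0.0784, 0.1822]
eef_rot: [0.707, 0.0, -0.0, -0.707]
contact_force: [0.4, -0.8, -0.5]
opening: 0.559
```

Request:
send_rows(
  motion=[
    [[0,0,0,0.1,0,-0.9,1],[0,0,0,0.1,0,-0.9,1],[0,0,0,0.1,0,-0.9,1],[0,0,0,0.1,0,-0.9,1],[0,0,0,0.1,0,-0.9,1]],
  ],
)

```text
clock: 10.73
tool_pos: [0.5505, -0.1684, 0.1821]
eef_rot: [0.707, -0.0, -0.0, -0.707]
contact_force: [0.1, -0.8, -0.6]
opening: 0.564
```

Request:
send_rows(
  motion=[
    [[0,0,0,0.2,0,-0.8,1],[0,0,0,0.2,0,-0.8,1],[0,0,0,0.2,0,-0.8,1],[0,0,0,0.1,0,-0.8,1],[0,0,0,0,0,-0.6,1]],
  ],
)

```text
clock: 11.15
tool_pos: [0.5648, -0.2451, 0.182]
eef_rot: [0.707, -0.0, 0.0, -0.707]
contact_force: [0.4, -0.4, -0.1]
opening: 0.562
```

Run:
```python
from h import *
d=snap('wrist','w11.png');s=d['s'];print(s['opening'],s['tool_pos'],s['clock'])
for p in ([.571,-.267,.008],[.481,-.3213,.008]): print(proj(d,p))
```

```text
0.5619946258877329 [ 0.56481888 -0.24510689  0.1819668 ] 11.15
[236.8011687  174.78205635]
[187.08962795  97.65165587]
```

View pics/w11.png

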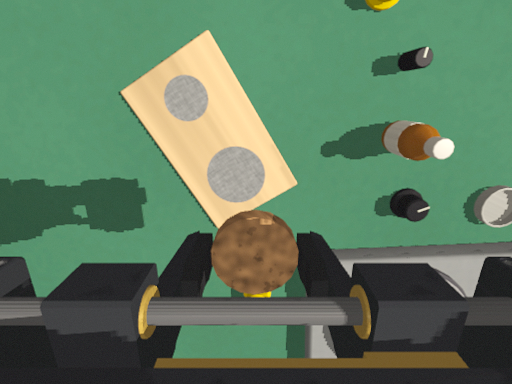

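Cork is held with its centre at (255,252). The wide felt is at (236,175) and the narrow at (187,97), matching predictions. Fitting both felts and the held cork.

Run:
```python
from h import *
d=snap('wrist');h=hsv(d).astype(int);s=d['s'];print(s['tool_pos'])
m=(h[...,1]<60)
a=circ(d,comp(m,236,175),.008);b=circ(d,comp(m,187,97),.008);print('wide',a,'narrow',b,'dist',np.hypot(*(a[0]-b[0])))
c=comp((h[...,0]<25)&(h[...,1]>70)&(h[...,2]>40),255,250);zt=s['tool_pos'][2]+.0086+.012
print('held cork top',circ(d,c,zt), circ(d,c,zt-.003))
```

```text
[ 0.56411247 -0.24822318  0.1816791 ]
wide (array([ 0.5711, -0.268 ]), 0.035, 0.0004) narrow (array([ 0.4815, -0.3224]), 0.0242, 0.0003) dist 0.10482137186661894
held cork top (array([ 0.5221, -0.2662]), 0.0489, 0.0163) (array([ 0.5231, -0.2666]), 0.05, 0.0167)
```

Request:
send_rows(
  motion=[
    [[0,0,0,0.07,0.6,-0.2,1],[0,0,0,0.07,0.8,-0.2,1],[0,0,0,0.07,0.8,-0.2,1],[0,0,0,0.07,0.8,-0.2,1],[0,0,0,0.07,0.8,-0.2,1]],
  ],
)

```text
clock: 11.67
tool_pos: [0.5719, -0.2623, 0.1039]
eef_rot: [-0.707, -0.0, 0.001, 0.707]
contact_force: [0.1, -0.6, 0.7]
opening: 0.563
```

Request:
send_rows(
  motion=[
    [[0,0,0,0,0.8,0,1],[0,0,0,0,0.8,0,1],[0,0,0,0,0.8,0,1],[0,0,0,0,0.6,0,1],[0,0,0,0,0.4,0,1]],
  ],
)

```text
clock: 12.08
tool_pos: [0.5712, -0.2625, 0.0353]
eef_rot: [-0.707, 0.0, 0.001, 0.708]
contact_force: [0.4, -0.6, -0.8]
opening: 0.561
```

Run:
```python
from h import *
d=snap('wrist','w12.png');s=d['s'];print(s['opening'],s['tool_pos'],s['clock'])
```

```text
0.5605817500891458 [ 0.57121851 -0.26254344  0.03525348] 12.0833
```

View pics/w12.png

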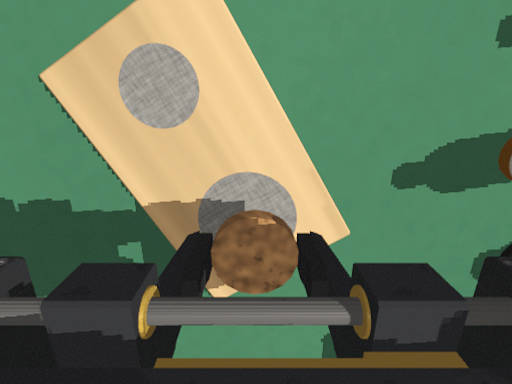

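Request:
send_rows(
  motion=[
    [[0,0,0,0,0.5,-0.15,1],[0,0,0,0,0.5,-0.15,1],[0,0,0,0,0.45,0,1],[0,0,0,0,0.2,0,1],[0,0,0,0,0,0,1]],
  ],
)

```text
clock: 12.55
tool_pos: [0.5712, -0.2692, 0.0032]
eef_rot: [-0.707, 0.001, 0.001, 0.707]
contact_force: [0.1, 0.6, -0.0]
opening: 0.56
```

Run:
```python
from h import *
d=snap('wrist','w13.png');s=d['s'];print(s['opening'],s['tool_pos'],s['clock'],s['contact_force'])
h=hsv(d).astype(int);t=np.array(s['tool_pos'])
c=comp((h[...,0]<16)&(h[...,1]>70)&(h[...,2]<200),255,250);print(circ(d,c,.02),len(c))
```

```text
0.5597971177441233 [ 0.5712459  -0.26918892  0.00320173] 12.55 [ 0.10361891  0.61635213 -0.02714752]
(array([ 0.5726, -0.2695]), 0.0261, 0.0009) 252
```

View pics/w13.png

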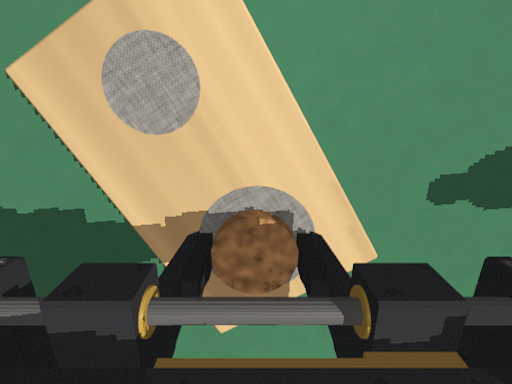

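Request:
send_rows(
  motion=[
    [[0,0,0,-0.02,0.1,0.04,1],[0,0,0,0,0.05,0,1],[0,0,0,0,0.03,0,1],[0,0,0,0,0,0,1],[0,0,0,0,0,0,1]],
  ],
)

```text
clock: 13.02
tool_pos: [0.5718, -0.2686, 0.001]
eef_rot: [0.707, 0.0, 0.0, -0.707]
contact_force: [0.2, 0.3, 0.7]
opening: 0.56
```

Request:
send_rows(
  motion=[
    [[0,0,0,0,0,0,0.4],[0,0,0,0,0,0,-0.4],[0,0,0,0,0,0,-0.8],[0,0,0,0,0,0,-1],[0,0,0,0,0,0,-1]],
  ],
)

```text
clock: 13.43
tool_pos: [0.5716, -0.2686, 0.0008]
eef_rot: [-0.707, -0.0, 0.0, 0.707]
contact_force: [0.1, -0.5, -0.4]
opening: 0.838
```

Run:
```python
from h import *
d=snap('wrist','w14.png');s=d['s'];print(s['opening'],s['tool_pos'],s['clock'],s['contact_force'])
```

```text
0.8380998028438799 [ 0.57162136 -0.26857436  0.00080334] 13.4333 [ 0.07236457 -0.47318133 -0.35074082]
```

View pics/w14.png

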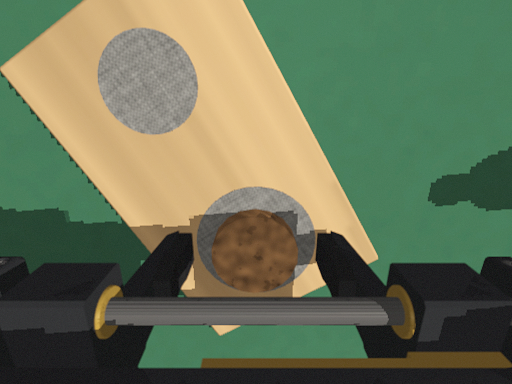

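Cork is down. I'll rise and check its centring from above.

Request:
send_rows(
  motion=[
    [[0,0,0,0,-0.5,0,-1],[0,0,0,0,-1,0,-1],[0,0,0,0,-1,0,-1],[0,0,0,0,-1,0,-1],[0,0,0,0,-1,0,-1]],
  ],
)

```text
clock: 13.9
tool_pos: [0.5716, -0.2685, 0.0924]
eef_rot: [-0.707, -0.0, -0.0, 0.707]
contact_force: [1.0, 0.5, 0.8]
opening: 1.003
```

Request:
send_rows(
  motion=[
    [[0,0,0,0,-1,0.3,-1],[0,0,0,0,-1,0.3,-1],[0,0,0,0,-1,0.3,-1],[0,0,0,0,-0.5,0.3,-1],[0,0,0,0,0,0,-1]],
  ],
)

```text
clock: 14.32
tool_pos: [0.5735, -0.2431, 0.1638]
eef_rot: [0.707, 0.003, 0.001, -0.707]
contact_force: [0.8, -0.2, 0.5]
opening: 1.003
```

Run:
```python
from h import *
d=snap('wrist','w15.png');s=d['s'];print(s['tool_pos'],s['clock'])
h=hsv(d).astype(int);u=proj(d,[.571,-.268,.02]);print(u)
c=comp((h[...,0]<22)&(h[...,1]>105)&(h[...,2]<215),*u);print('cork',circ(d,c,.018),len(c))
m=((h[...,1]<60)).astype(np.uint8); v=proj(d,[.571,-.235,.008]);print(v)
c=comp(m,*v); 
if c is not None:
  P=np.array([ray(d,a,b,.008)[:2] for a,b in c]);k=np.hypot(*(P-[.571,-.268]).T)>.031;print('felt',circ(d,c[k],.008),k.sum())
for p in ([.6105,-.048,.015],):print(proj(d,p))
```

```text
[ 0.57348194 -0.24309803  0.16377589] 14.3167
[232.25238188 173.72782479]
cork (array([ 0.5721, -0.2697]), 0.0236, 0.002) 151
[261.48893415 171.09315859]
felt (array([ 0.571, -0.268]), 0.035, 0.0003) 170
[419.31357545 205.49723502]
```

View pics/w15.png

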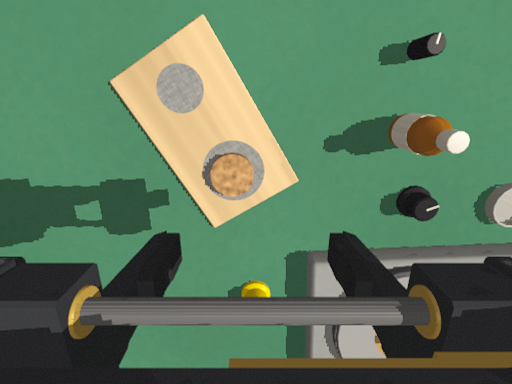

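Felt is at (0.571,-0.268) and the cork reads within about 2 mm of it. On to the large knob, seen here at (417,203).

Request:
send_rows(
  motion=[
    [[0,0,0,0.1,0,0.9,-1],[0,0,0,0.1,0,0.9,-1],[0,0,0,0.1,0,0.9,-1],[0,0,0,0.1,0,0.9,-1],[0,0,0,0.1,0,0.9,-1]],
  ],
)

```text
clock: 14.78
tool_pos: [0.5805, -0.1544, 0.1592]
eef_rot: [-0.707, 0.001, 0.001, 0.707]
contact_force: [-0.4, -0.0, -0.5]
opening: 0.999
```

Request:
send_rows(
  motion=[
    [[0,0,0,0.1,0,1,-1],[0,0,0,0.1,0,1,-1],[0,0,0,0.1,0,1,-1],[0,0,0,0.1,0,1,-1],[0,0,0,0.1,0,1,-1]],
  ],
)

```text
clock: 15.2
tool_pos: [0.5906, -0.0544, 0.1592]
eef_rot: [0.707, -0.001, -0.001, -0.707]
contact_force: [1.2, 0.4, 0.8]
opening: 1.001
```

Request:
send_rows(
  motion=[
    [[0,0,0,0,0,0,-1],[0,0,0,0,0,0,-1],[0,0,0,0,0,0,-1],[0,0,0,0,0,0,-1],[0,0,0,0,0,0,-1]],
  ],
)

```text
clock: 15.62
tool_pos: [0.5912, -0.0565, 0.1604]
eef_rot: [0.707, -0.001, 0.0, -0.707]
contact_force: [-0.7, 0.1, -0.4]
opening: 1.0
```

Run:
```python
from h import *
d=snap('wrist','w16.png');s=d['s'];print(s['tool_pos'],s['clock'])
h=hsv(d).astype(int);u=proj(d,[.6105,-.048,.03]);print(u,proj(d,[.6105,-.048,.0]))
A=snap('scene');print('post top',ray(A,347,194,.1))
im=cv2.cvtColor(d['img'],cv2.COLOR_RGB2BGR);a=int(u[0])-60;b=int(u[1])-50
print(a,b);cv2.imwrite('pics/w16c.png',cv2.resize(im[b:b+100,a:a+120],None,fx=6,fy=6,interpolation=cv2.INTER_CUBIC))
```

```text
[ 0.59120735 -0.05649142  0.16038359] 15.6167
[262.33742715 196.85387121] [261.66563263 188.43974662]
post top [0.76454843 0.08603667 0.1       ]
202 146
```

View pics/w16c.png

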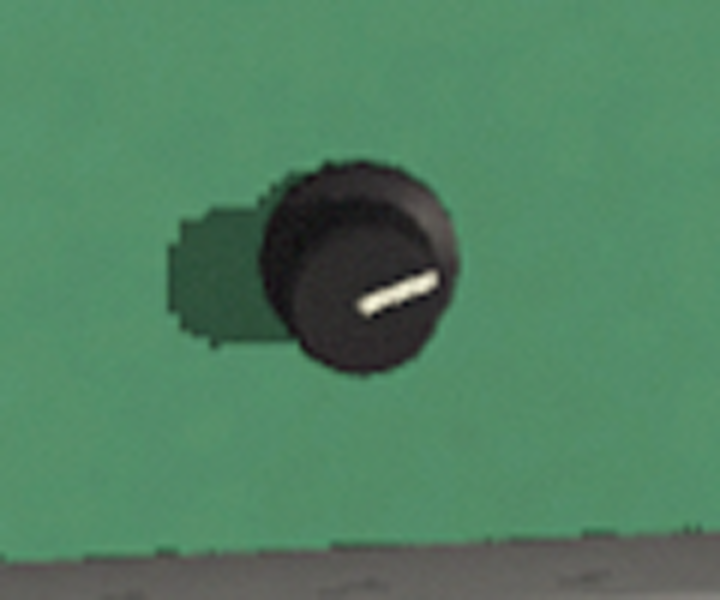

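The crop shows the black knob with its white pointer, top centre at wrist (263,196.7) against a prediction of (262.3,196.9). That fixes it at (0.6105,-0.048).

Request:
send_rows(
  motion=[
    [[0,0,0,0.2,0.9,0.09,-1],[0,0,0,0.2,0.9,0.09,-1],[0,0,0,0.2,0.9,0.09,-1],[0,0,0,0.2,0.9,0.09,-1],[0,0,0,0.17,0.9,0.08,-1]],
  ],
)

```text
clock: 16.13
tool_pos: [0.6113, -0.0463, 0.0701]
eef_rot: [0.707, -0.0, 0.0, -0.707]
contact_force: [-0.2, 0.3, -0.5]
opening: 0.998
```

Request:
send_rows(
  motion=[
    [[0,0,0,0,0.5,0,-1],[0,0,0,0,0.5,0,-1],[0,0,0,0,0.5,0,-1],[0,0,0,0,0,0,-1],[0,0,0,0,0,0,-1]],
  ],
)

```text
clock: 16.55
tool_pos: [0.6107, -0.046, 0.0407]
eef_rot: [0.707, -0.0, -0.0, -0.707]
contact_force: [0.5, 0.4, 0.2]
opening: 1.008
```

Run:
```python
from h import *
d=snap('wrist','w17.png');s=d['s'];print(s['tool_pos'],s['clock'],s['contact_force'])
print(proj(d,[.6105,-.048,.03]))
```

```text
[ 0.61070817 -0.04599724  0.04074367] 16.55 [0.45028947 0.38319613 0.21850472]
[251.65439945 229.8208679 ]
```

View pics/w17.png

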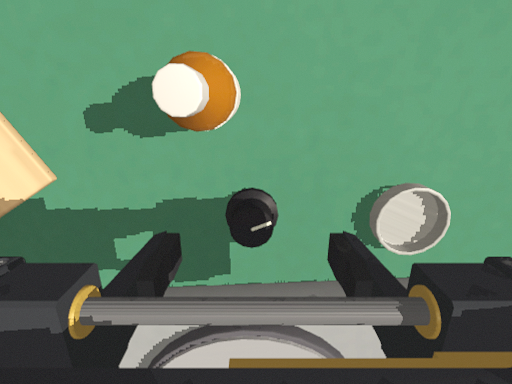

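Run:
```python
from h import *
d=snap('wrist');h=hsv(d).astype(int);im=cv2.cvtColor(d['img'],cv2.COLOR_RGB2BGR)
m=(h[...,2]<75)|((h[...,1]<60))
c=comp(m,245,222);print(c.min(0),c.max(0))
for lo in (226,230,234):
  k=c[:,1]>lo; print('top',circ(d,c[k],.03),k.sum())
k=c[:,1]<208;print('skirt',circ(d,c[k],.003),k.sum(), circ(d,c[k],.006))
cv2.imwrite('pics/w17c.png',cv2.resize(im[175:260,205:300],None,fx=7,fy=7,interpolation=cv2.INTER_CUBIC))
```

```text
[225. 187.] [277. 246.]
top (array([ 0.6088, -0.0486]), 0.0142, 0.0002) 58
top (array([ 0.6087, -0.0486]), 0.0142, 0.0002) 50
top (array([ 0.6084, -0.0486]), 0.0145, 0.0002) 42
skirt (array([ 0.6092, -0.0486]), 0.0191, 0.0003) 64 (array([ 0.6079, -0.0486]), 0.0188, 0.0003)
```

View pics/w17c.png

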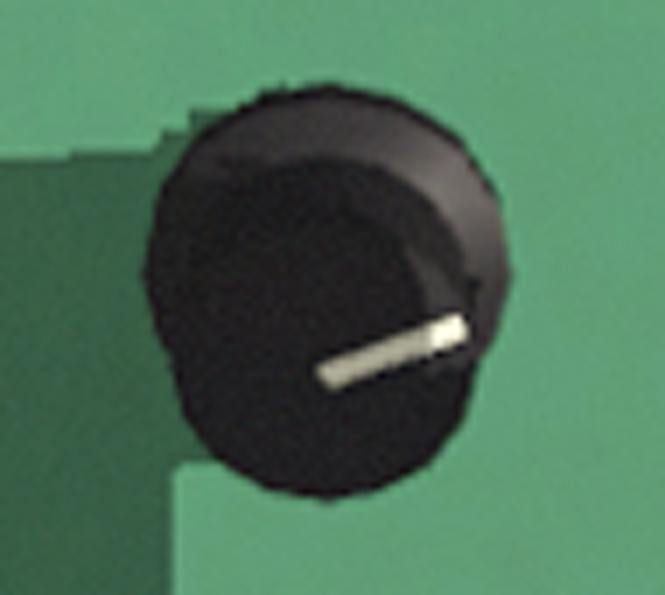

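Request:
send_rows(
  motion=[
    [[0,0,0,-0.04,0.4,-0.06,-1],[0,0,0,-0.04,0.4,-0.06,-1],[0,0,0,0,0.4,0,-1],[0,0,0,0,0.4,0,-1],[0,0,0,0,0.4,0,-1]],
  ],
)

```text
clock: 17.07
tool_pos: [0.6091, -0.0482, -0.0003]
eef_rot: [-0.707, 0.0, 0.0, 0.707]
contact_force: [1.0, -0.0, 0.1]
opening: 1.004
```

Request:
send_rows(
  motion=[
    [[0,0,0,0,0,0,0.5],[0,0,0,0,0,0,1],[0,0,0,0,0,0,1],[0,0,0,0,0,0,1],[0,0,0,0,0,0,1]],
  ],
  force=20,
)

```text
clock: 17.48
tool_pos: [0.6097, -0.0481, 0.0012]
eef_rot: [-0.707, -0.0, -0.0, 0.707]
contact_force: [0.5, -0.3, -0.1]
opening: 0.647
```

Request:
send_rows(
  motion=[
    [[0,0,0,0,0,0,1],[0,0,0,0,0,0,1],[0,0,0,0,0,0,1],[0,0,0,0,0,0,1],[0,0,0,0,0,0,1]],
  ],
)

```text
clock: 17.9
tool_pos: [0.6094, -0.0481, 0.0009]
eef_rot: [-0.707, -0.0, 0.0, 0.707]
contact_force: [-0.7, 1.0, 1.1]
opening: 0.332
```

Run:
```python
from h import *
d=snap('wrist','w18.png');s=d['s'];print(s['tool_pos'],s['clock'],s['contact_force'],s['opening'])
im=cv2.cvtColor(d['img'],cv2.COLOR_RGB2BGR)
cv2.imwrite('pics/w18.png',cv2.resize(im[170:300,150:360],None,fx=3.5,fy=3.5,interpolation=cv2.INTER_CUBIC))
```

```text
[ 0.60942501 -0.04813985  0.00091753] 17.9 [-0.67185909  0.98198838  1.06508883] 0.33162591159765387
```

View pics/w18.png

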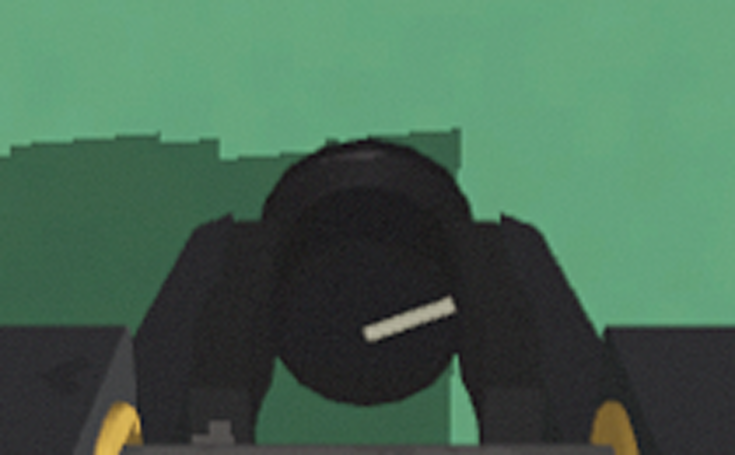

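Opening of 0.332 (≈29 mm) matches the 30 mm grip diameter, so the knob is held. Moving over the pad.

Request:
send_rows(
  motion=[
    [[0,0,0,0,-0.5,0,1],[0,0,0,0,-1,0,1],[0,0,0,0,-1,0,1],[0,0,0,0,-1,0,1],[0,0,0,0,-1,0,1]],
  ],
)

```text
clock: 18.37
tool_pos: [0.6092, -0.0482, 0.0923]
eef_rot: [-0.707, -0.0, 0.0, 0.707]
contact_force: [-0.3, 0.1, -0.3]
opening: 0.332
```

Request:
send_rows(
  motion=[
    [[0,0,0,-0.2,-1,-0.6,1],[0,0,0,-0.2,-1,-0.7,1],[0,0,0,-0.2,-1,-0.8,1],[0,0,0,-0.2,-1,-0.8,1],[0,0,0,-0.2,-0.5,-0.8,1]],
  ],
)

```text
clock: 18.78
tool_pos: [0.5901, -0.1229, 0.1839]
eef_rot: [0.707, 0.001, 0.001, -0.707]
contact_force: [-0.3, -0.8, -0.3]
opening: 0.331
```

Request:
send_rows(
  motion=[
    [[0,0,0,-0.2,0,-0.8,1],[0,0,0,-0.2,0,-0.8,1],[0,0,0,-0.2,0,-0.8,1],[0,0,0,-0.2,0,-0.8,1],[0,0,0,-0.2,0,-0.8,1]],
  ],
)

```text
clock: 19.2
tool_pos: [0.5688, -0.203, 0.1815]
eef_rot: [0.707, 0.0, -0.0, -0.707]
contact_force: [0.2, 1.1, -1.3]
opening: 0.333
```

Request:
send_rows(
  motion=[
    [[0,0,0,0,0,-0.8,1],[0,0,0,0,0,-0.8,1],[0,0,0,0,0,-0.6,1],[0,0,0,0,0,-0.3,1],[0,0,0,0,0,0,1]],
  ],
)

```text
clock: 19.62
tool_pos: [0.569, -0.2539, 0.1809]
eef_rot: [0.707, -0.001, 0.001, -0.707]
contact_force: [-0.1, -0.3, -0.6]
opening: 0.335
```

Run:
```python
from h import *
d=snap('wrist','w19.png');s=d['s'];print(s['tool_pos'],s['clock'],s['opening'])
d=snap('wrist','w19.png');s=d['s'];print(s['tool_pos'],s['clock'],s['opening'])
h=hsv(d).astype(int);u=proj(d,[.571,-.268,.02]);print(u)
a,b=int(u[0])-50,int(u[1])-50
im=cv2.cvtColor(d['img'],cv2.COLOR_RGB2BGR)
cv2.imwrite('pics/w19c.png',cv2.resize(im[b:b+100,a:a+100],None,fx=6,fy=6,interpolation=cv2.INTER_CUBIC));print(a,b)
c=comp((h[...,0]<22)&(h[...,1]>115),*u);print('cork',c.min(0),c.max(0),circ(d,c,.018),circ(d,c,.02),len(c))
```

```text
[ 0.5689587  -0.25394407  0.18086748] 19.6167 0.33459441791148803
[ 0.56926868 -0.25227383  0.1808943 ] 19.6667 0.33163516666744874
[241.11591696 174.07714097]
191 124
cork [220. 155.] [260. 194.] (array([ 0.573, -0.269]), 0.0242, 0.0005) (array([ 0.5724, -0.2688]), 0.024, 0.0005) 114
```

View pics/w19.png

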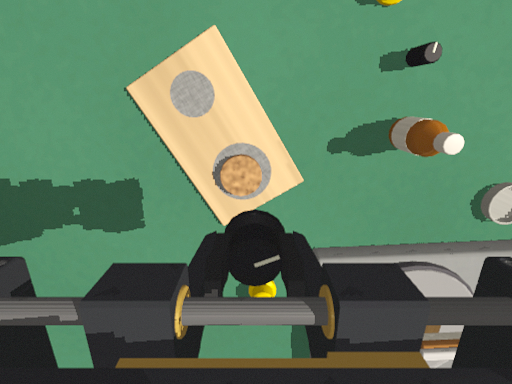

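View pics/w19c.png

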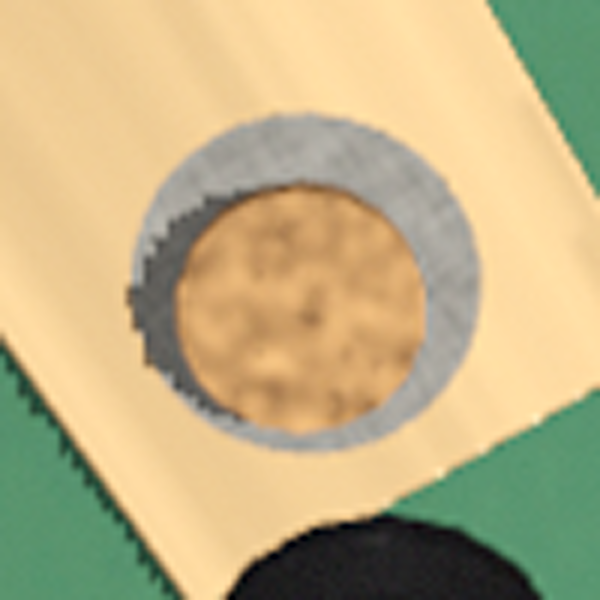

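Cork is at (0.572,-0.2688), within about 1.5 mm of the felt centre and flat. Lowering the knob onto it.

Request:
send_rows(
  motion=[
    [[0,0,0,0.03,0.4,-0.2,1],[0,0,0,0.03,0.6,-0.2,1],[0,0,0,0.03,0.6,-0.2,1],[0,0,0,0.03,0.6,-0.2,1],[0,0,0,0,0.6,0,1]],
  ],
)

```text
clock: 20.13
tool_pos: [0.5712, -0.2693, 0.1227]
eef_rot: [0.707, -0.001, -0.0, -0.707]
contact_force: [0.4, -0.3, -0.3]
opening: 0.332
```

Request:
send_rows(
  motion=[
    [[0,0,0,0,0.8,0,1],[0,0,0,0,0.8,0,1],[0,0,0,0,0.8,0,1],[0,0,0,0,0.6,0,1],[0,0,0,0,0.2,0,1]],
  ],
)

```text
clock: 20.55
tool_pos: [0.5702, -0.2675, 0.0579]
eef_rot: [-0.707, 0.001, 0.002, 0.708]
contact_force: [-0.7, 0.7, 0.1]
opening: 0.332
```

Request:
send_rows(
  motion=[
    [[0,0,0,0,0.2,0,1],[0,0,0,0,0.2,0,1],[0,0,0,0,0,0,1],[0,0,0,0,0,0,1],[0,0,0,0,0,0,1]],
  ],
)

```text
clock: 20.97
tool_pos: [0.5723, -0.2683, 0.0535]
eef_rot: [0.707, 0.0, 0.0, -0.707]
contact_force: [-0.2, 0.6, -1.2]
opening: 0.331
```

Run:
```python
from h import *
d=snap('wrist','w20.png');s=d['s'];print(s['tool_pos'],s['clock'],s['opening'],s['contact_force'])
```

```text
[ 0.57230668 -0.26831459  0.05346218] 20.9667 0.3305326109109786 [-0.21649507  0.60345925 -1.22417152]
```

View pics/w20.png

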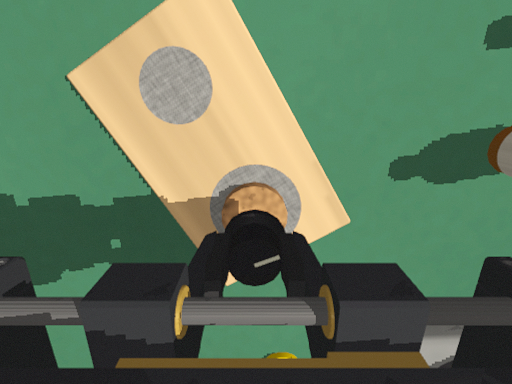

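Request:
send_rows(
  motion=[
    [[0,0,0,0,0.5,-0.02,1],[0,0,0,0,0.5,0,1],[0,0,0,0,0.4,0,1],[0,0,0,0,0.1,0,1],[0,0,0,0,0,0,1]],
  ],
)

```text
clock: 21.43
tool_pos: [0.571, -0.2682, 0.0216]
eef_rot: [-0.707, 0.001, 0.001, 0.707]
contact_force: [0.1, 0.6, -0.5]
opening: 0.336
```

Request:
send_rows(
  motion=[
    [[0,0,0,0,0.08,0,1],[0,0,0,0,0,0,1],[0,0,0,0,0,0,1],[0,0,0,0,0,0,1],[0,0,0,0,0,0,1]],
  ],
)

```text
clock: 21.85
tool_pos: [0.5719, -0.2686, 0.0213]
eef_rot: [-0.707, -0.0, -0.0, 0.707]
contact_force: [-0.1, -0.0, -0.2]
opening: 0.333
```

Request:
send_rows(
  motion=[
    [[0,0,0,0,0,0,0.2],[0,0,0,0,0,0,-0.2],[0,0,0,0,0,0,-0.6],[0,0,0,0,0,0,-1],[0,0,0,0,0,0,-1]],
  ],
)

```text
clock: 22.27
tool_pos: [0.5719, -0.2686, 0.0213]
eef_rot: [-0.707, -0.0, 0.0, 0.707]
contact_force: [-0.2, -0.1, 1.2]
opening: 0.681
```

Request:
send_rows(
  motion=[
    [[0,0,0,0,-0.3,0,-1],[0,0,0,0,-1,0,-1],[0,0,0,0,-1,0,-1],[0,0,0,0,-1,0,-1],[0,0,0,0,-1,0,-1]],
  ],
)

```text
clock: 22.68
tool_pos: [0.5717, -0.2685, 0.1085]
eef_rot: [-0.707, -0.0, 0.0, 0.707]
contact_force: [-0.0, -0.8, -0.0]
opening: 1.001
```

Request:
send_rows(
  motion=[
    [[0,0,0,-0.2,-1,0.5,-1],[0,0,0,-0.2,-1,0.5,-1],[0,0,0,-0.2,-1,0.5,-1],[0,0,0,-0.2,-0.5,0.5,-1],[0,0,0,0,0,0,-1]],
  ],
)

```text
clock: 23.1
tool_pos: [0.5568, -0.2261, 0.1799]
eef_rot: [-0.707, -0.002, -0.0, 0.707]
contact_force: [0.5, 0.4, 0.5]
opening: 1.004
```

Run:
```python
from h import *
d=snap('wrist','w21.png');d=snap('wrist','w21.png');s=d['s'];print(s['tool_pos'],s['clock'],s['opening'],s['contact_force'])
h=hsv(d).astype(int)
u=proj(d,[.572,-.2688,.05]);v=proj(d,[.572,-.2688,.022]);print(u,v)
im=cv2.cvtColor(d['img'],cv2.COLOR_RGB2BGR);a,b=int(u[0])-50,int(u[1])-55
cv2.imwrite('pics/w21c.png',cv2.resize(im[b:b+100,a:a+100],None,fx=6,fy=6,interpolation=cv2.INTER_CUBIC));print(a,b)
m=(h[...,2]<75);c=comp(m,u[0]-8,u[1]);print(c.min(0),c.max(0))
k=c[:,1]>u[1]+3;print('top',circ(d,c[k],.05));k=c[:,1]<v[1]-4;print('skirt',circ(d,c[k],.023))
```

```text
[ 0.55625104 -0.22753359  0.1782651 ] 23.15 1.0017152229729953 [ 0.08903766  0.2685298  -0.48996139]
[216.49619541 194.02433994] [219.55582539 186.21793592]
166 139
[203. 171.] [235. 205.]
top (array([ 0.5691, -0.2684]), 0.0158, 0.0004)
skirt (array([ 0.5673, -0.27  ]), 0.0149, 0.0018)
```

View pics/w21c.png

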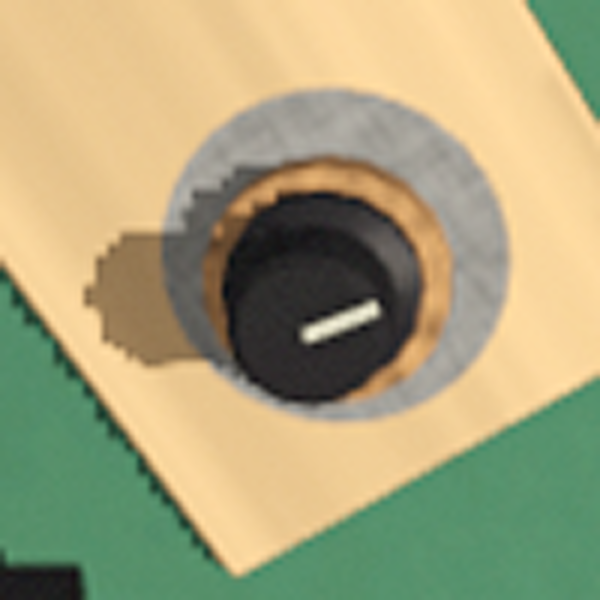

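Knob stands upright on the pad, centred within about 1 mm. Next the adapter.

Request:
send_rows(
  motion=[
    [[0,0,0,-0.4,0,1,-1],[0,0,0,-0.4,0,1,-1],[0,0,0,-0.4,0,1,-1],[0,0,0,-0.4,0,1,-1],[0,0,0,-0.4,0,1,-1]],
  ],
)

```text
clock: 23.62
tool_pos: [0.5147, -0.1287, 0.1757]
eef_rot: [-0.707, 0.001, 0.0, 0.707]
contact_force: [0.6, -0.5, -0.9]
opening: 1.001
```

Request:
send_rows(
  motion=[
    [[0,0,0,-0.4,0,1,-1],[0,0,0,-0.4,0,1,-1],[0,0,0,-0.4,0,1,-1],[0,0,0,-0.4,0,1,-1],[0,0,0,-0.4,0,1,-1]],
  ],
)

```text
clock: 24.03
tool_pos: [0.475, -0.0287, 0.1759]
eef_rot: [0.707, -0.001, -0.0, -0.707]
contact_force: [0.3, -0.2, -0.8]
opening: 1.0
```

Request:
send_rows(
  motion=[
    [[0,0,0,-0.4,0.5,1,-1],[0,0,0,-0.4,0.5,1,-1],[0,0,0,-0.4,0.5,1,-1],[0,0,0,-0.4,0.5,1,-1],[0,0,0,-0.4,0.5,1,-1]],
  ],
)

```text
clock: 24.45
tool_pos: [0.4352, 0.0714, 0.1257]
eef_rot: [0.707, -0.001, -0.0, -0.707]
contact_force: [1.1, -0.3, -0.1]
opening: 0.998
```

Request:
send_rows(
  motion=[
    [[0,0,0,0,0.5,0,-1],[0,0,0,0,0.5,0,-1],[0,0,0,0,0.5,0,-1],[0,0,0,0,0,0,-1],[0,0,0,0,0,0,-1]],
  ],
)

```text
clock: 24.87
tool_pos: [0.4353, 0.0707, 0.0962]
eef_rot: [0.708, -0.001, -0.001, -0.707]
contact_force: [-0.0, -0.3, -0.0]
opening: 0.999
```

Run:
```python
from h import *
d=snap('wrist','w22.png');s=d['s'];print(s['tool_pos'],s['clock'],s['opening'],s['contact_force'])
u=proj(d,[.4367,.0728,.012]);print(u)
h=hsv(d).astype(int);c=comp(~green(h)&(h[...,2]>90),u[0]-10,u[1]);print(circ(d,c,.006),circ(d,c,.010))
im=cv2.cvtColor(d['img'],cv2.COLOR_RGB2BGR)
cv2.imwrite('pics/w22.png',im)
```

```text
[0.43527433 0.07072129 0.09616305] 24.8667 0.9989158713055417 [-0.03026579 -0.25725794 -0.02596247]
[256.89576508 195.64489421]
(array([0.4368, 0.0729]), 0.0198, 0.0006) (array([0.4354, 0.0729]), 0.0195, 0.0006)
```

View pics/w22.png

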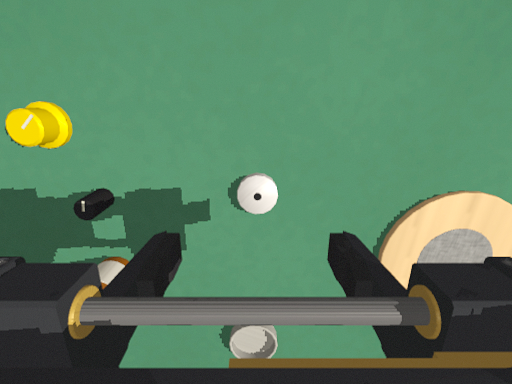

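Adapter at (258,195), consistent at (0.4365,0.0728). Descending.

Request:
send_rows(
  motion=[
    [[0,0,0,0.02,0.8,0.04,-1],[0,0,0,0.02,0.8,0.04,-1],[0,0,0,0.02,0.8,0.02,-1],[0,0,0,0,0.8,0,-1],[0,0,0,0,0.6,0,-1]],
  ],
)

```text
clock: 25.33
tool_pos: [0.4374, 0.0729, 0.0255]
eef_rot: [0.708, -0.002, -0.001, -0.706]
contact_force: [0.1, 0.3, -0.5]
opening: 1.003
```

Request:
send_rows(
  motion=[
    [[0,0,0,0,0.5,0,-1],[0,0,0,0,0.5,0,-1],[0,0,0,0,0.2,0,-1],[0,0,0,0,0.1,0,-1],[0,0,0,0,0,0,-1]],
  ],
)

```text
clock: 25.75
tool_pos: [0.4404, 0.073, 0.0102]
eef_rot: [0.708, -0.002, -0.002, -0.706]
contact_force: [1.8, 0.1, -0.0]
opening: 1.006
```

Run:
```python
from h import *
d=snap('wrist','w23.png');s=d['s'];print(s['tool_pos'],s['clock'],s['opening'],s['contact_force'])
u=proj(d,[.4367,.0728,.012]);print(u)
h=hsv(d).astype(int);c=comp(~green(h)&(h[...,2]>90),u[0]-20,u[1]);print(circ(d,c,.006),circ(d,c,.010))
```

```text
[0.44040168 0.07301982 0.01021204] 25.75 1.0055548842581779 [ 1.75952603  0.12270375 -0.03495351]
[254.33784846 233.80767477]
(array([0.4368, 0.0729]), 0.0202, 0.0007) (array([0.4348, 0.0729]), 0.0197, 0.0007)
```

View pics/w23.png

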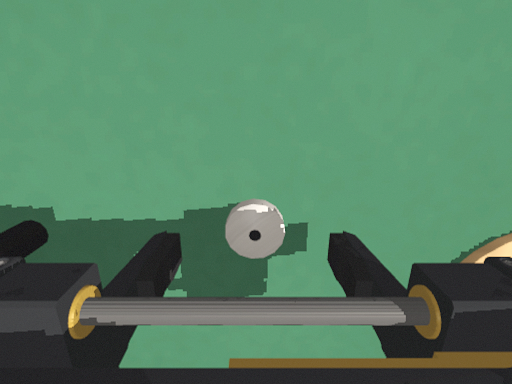

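The arm stopped short (z 0.010, x drifting), so I'll check the joint limits.

Run:
```python
from h import *
s=get_state();print(np.round(s['q'],3),np.round(s['tool_pos'],4),(Rn.from_quat(s['eef_rot']).as_matrix()).round(4).tolist(),s['contact_force'])
```

```text
[-0.234  0.911 -0.055  2.228  1.353  0.045 -0.05 ] [0.4404 0.0731 0.0104] [[1.0, -0.0053, -0.0001], [0.0001, -0.0023, 1.0], [-0.0053, -1.0, -0.0023]] [-0.09965741  0.25905046 -0.65860035]
```

q6 is at its lower stop (0.045). Tilting the tool about its closing axis, tip toward the base, costs nothing for this grip and frees q6. I'll rise a little and tilt 10°.

Request:
send_rows(
  motion=[
    [[0,0,0,0,-0.4,0,-1],[0,0,0.5,0,-0.4,0,-1],[0,0,0.5,0,0,0,-1],[0,0,0.6,0,0,0,-1],[0,0,0.6,0,0,0,-1]],
  ],
)

```text
clock: 26.22
tool_pos: [0.4413, 0.0725, 0.0246]
eef_rot: [0.706, -0.061, -0.059, -0.704]
contact_force: [-0.3, -0.2, -0.4]
opening: 1.001
```

Run:
```python
from h import *
s=get_state();R=Rn.from_quat(s['eef_rot']).as_matrix();print(np.round(s['q'],3),np.round(s['tool_pos'],4),R.round(3).tolist())
t=np.array([.4337,.0728,-.008]);print('units',(R.T@(t-s['tool_pos'])/.02).round(2))
```

```text
[ 0.099  0.959 -0.565  2.049  0.842  0.56   0.484] [0.4413 0.0725 0.0246] [[0.986, -0.169, 0.001], [-0.002, -0.003, 1.0], [-0.169, -0.986, -0.003]]
units [-0.1   1.67  0.02]
```

Request:
send_rows(
  motion=[
    [[0,0,0,-0.03,0.4,0,-1],[0,0,0,-0.03,0.4,0,-1],[0,0,0,-0.02,0.4,0,-1],[0,0,0,-0.02,0.3,0,-1],[0,0,0,0,0.15,0,-1]],
  ],
)

```text
clock: 26.63
tool_pos: [0.4328, 0.0724, -0.0089]
eef_rot: [0.707, -0.059, -0.06, -0.702]
contact_force: [-1.0, -5.8, 43.6]
opening: 0.997
```

Run:
```python
from h import *
d=snap('wrist','w24.png');s=d['s'];R=Rn.from_quat(s['eef_rot']).as_matrix();print(np.round(s['q'],3),np.round(s['tool_pos'],4),R.round(3).tolist(),s['contact_force'])
t=np.array([.4337,.0728,-.008]);print('units',(R.T@(t-s['tool_pos'])/.02).round(2))
```

```text
[ 0.048  1.007 -0.486  2.076  0.931  0.467  0.402] [ 0.4328  0.0724 -0.0089] [[0.986, -0.167, -0.002], [0.001, -0.007, 1.0], [-0.167, -0.986, -0.007]] [-0.99036263 -5.81333053 43.60007363]
units [ 0.04 -0.05  0.02]
```

View pics/w24.png

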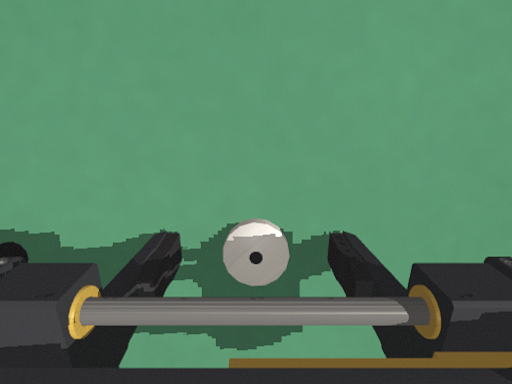

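There's 43 N of fingertip contact with the bench, because the tilted tip corner is lower. Backing off immediately.

Request:
send_rows(
  motion=[
    [[0,0,0,0,-0.15,0,-1],[0,0,0,0,-0.1,0,-1],[0,0,0,0,0,0,-1],[0,0,0,0,0,0,-1],[0,0,0,0,0,0,-1]],
  ],
)

```text
clock: 27.1
tool_pos: [0.435, 0.0726, -0.004]
eef_rot: [0.706, -0.059, -0.059, -0.703]
contact_force: [-0.4, 0.3, -0.4]
opening: 1.0
```

Request:
send_rows(
  motion=[
    [[0,0,0,-0.05,0,0,0.3],[0,0,0,0,0,0,1],[0,0,0,0,0,0,1],[0,0,0,0,0,0,1],[0,0,0,0,0,0,1]],
  ],
  force=20,
)

```text
clock: 27.52
tool_pos: [0.4341, 0.0725, -0.0038]
eef_rot: [0.706, -0.059, -0.058, -0.703]
contact_force: [-0.4, -0.5, 0.5]
opening: 0.646
```

Request:
send_rows(
  motion=[
    [[0,0,0,0,0,0,1],[0,0,0,0,0,0,1],[0,0,0,0,0,0,1],[0,0,0,0,0,0,1],[0,0,0,0,0,0,1]],
  ],
)

```text
clock: 27.93
tool_pos: [0.4342, 0.0726, -0.0037]
eef_rot: [0.706, -0.059, -0.058, -0.703]
contact_force: [-1.1, -0.5, -0.2]
opening: 0.416
```

Run:
```python
from h import *
d=snap('wrist','w25.png');s=d['s'];R=Rn.from_quat(s['eef_rot']).as_matrix();print(np.round(s['tool_pos'],4),s['opening'],s['contact_force'])
im=cv2.cvtColor(d['img'],cv2.COLOR_RGB2BGR)
cv2.imwrite('pics/w25.png',cv2.resize(im[170:300,150:360],None,fx=3.5,fy=3.5,interpolation=cv2.INTER_CUBIC))
```

```text
[ 0.4342  0.0726 -0.0037] 0.4155539538429339 [-1.08527759 -0.54152494 -0.20015951]
```

View pics/w25.png

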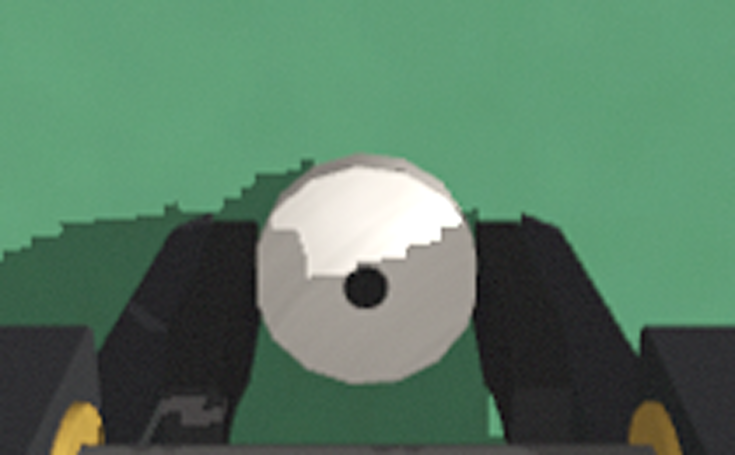

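Opening 0.416 fits the 38 mm adapter (same small bias as before). I'll lift, straighten the tool, and carry it over the narrow felt.

Request:
send_rows(
  motion=[
    [[0,0,0,0,-0.4,0,1],[0,0,0,0,-1,0,1],[0,0,0,0,-1,0,1],[0,0,0,0,-1,0,1],[0,0,0,0,-1,0,1]],
  ],
)

```text
clock: 28.4
tool_pos: [0.4485, 0.0729, 0.0845]
eef_rot: [0.706, -0.059, -0.059, -0.703]
contact_force: [-0.4, -0.1, -1.2]
opening: 0.406
```

Request:
send_rows(
  motion=[
    [[0,0,-0.42,0.2,-1,-0.3,1],[0,0,-0.42,0.2,-1,-0.5,1],[0,0,-0.42,0.2,-1,-0.7,1],[0,0,-0.42,0.2,-1,-0.8,1],[0,0,-0.42,0.2,-0.5,-0.9,1]],
  ],
)

```text
clock: 28.82
tool_pos: [0.4792, 0.0096, 0.1733]
eef_rot: [0.709, 0.003, 0.002, -0.706]
contact_force: [0.6, -0.2, -1.2]
opening: 0.412
```

Request:
send_rows(
  motion=[
    [[0,0,0,0,0,-1,1],[0,0,0,0,0,-1,1],[0,0,0,0,0,-1,1],[0,0,0,0,0,-1,1],[0,0,0,0,0,-1,1]],
  ],
)

```text
clock: 29.23
tool_pos: [0.4776, -0.0917, 0.1718]
eef_rot: [0.709, 0.0, 0.001, -0.705]
contact_force: [0.3, -0.6, -0.2]
opening: 0.41
```

Request:
send_rows(
  motion=[
    [[0,0,0,0,0,-1,1],[0,0,0,0,0,-1,1],[0,0,0,0,0,-1,1],[0,0,0,0,0,-1,1],[0,0,0,0,0,-1,1]],
  ],
)

```text
clock: 29.65
tool_pos: [0.4774, -0.1916, 0.1722]
eef_rot: [0.709, 0.0, 0.001, -0.705]
contact_force: [-0.2, -0.0, -1.1]
opening: 0.414
```

Request:
send_rows(
  motion=[
    [[0,0,0,0,0,-1,1],[0,0,0,0,0,-1,1],[0,0,0,0,0,-1,1],[0,0,0,0,0,-0.5,1],[0,0,0,0,0,0,1]],
  ],
)

```text
clock: 30.07
tool_pos: [0.4771, -0.2633, 0.172]
eef_rot: [0.709, -0.001, 0.002, -0.705]
contact_force: [-0.2, 0.2, -0.4]
opening: 0.413
```

Run:
```python
from h import *
d=snap('wrist','w26.png');d=snap('wrist','w26.png');s=d['s'];R=Rn.from_quat(s['eef_rot']).as_matrix();print(np.round(s['tool_pos'],4),s['opening'],R.round(3).tolist())
u=proj(d,[.4815,-.3224,.008]);print(u);h=hsv(d).astype(int)
c=comp(h[...,1]<60,*u)
if c is not None: print(circ(d,c,.008))
```

```text
[ 0.4775 -0.261   0.1722] 0.4058443411626332 [[1.0, 0.002, 0.003], [-0.003, -0.004, 1.0], [0.002, -1.0, -0.004]]
[203.82216837 174.97360549]
(array([ 0.4816, -0.3221]), 0.0242, 0.0003)
```

View pics/w26.png

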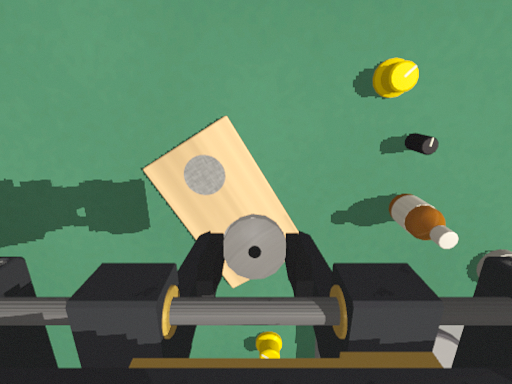

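Request:
send_rows(
  motion=[
    [[0,0,0,0.02,0.2,-0.62,1],[0,0,0,0.02,0.3,-0.62,1],[0,0,0,0.02,0.5,-0.62,1],[0,0,0,0.02,0.5,-0.62,1],[0,0,0,0.02,0.5,-0.5,1]],
  ],
)

```text
clock: 30.58
tool_pos: [0.4794, -0.3225, 0.1307]
eef_rot: [0.709, -0.001, 0.001, -0.705]
contact_force: [0.3, 0.0, -0.8]
opening: 0.414
```

Request:
send_rows(
  motion=[
    [[0,0,0,0,0.8,0,1],[0,0,0,0,0.8,0,1],[0,0,0,0,0.8,0,1],[0,0,0,0,0.8,0,1],[0,0,0,0,0.3,0,1]],
  ],
)

```text
clock: 31.0
tool_pos: [0.4784, -0.3209, 0.0592]
eef_rot: [0.708, -0.001, -0.0, -0.706]
contact_force: [-0.1, 0.3, -0.2]
opening: 0.408
```

Request:
send_rows(
  motion=[
    [[0,0,0,0,0.4,0,1],[0,0,0,0,0.3,0,1],[0,0,0,0,0,0,1],[0,0,0,0,0,0,1],[0,0,0,0,0,0,1]],
  ],
)

```text
clock: 31.42
tool_pos: [0.4807, -0.321, 0.049]
eef_rot: [0.709, 0.001, 0.001, -0.705]
contact_force: [-0.2, -0.3, -0.5]
opening: 0.415
```

Run:
```python
from h import *
d=snap('wrist','w27.png');s=d['s'];R=Rn.from_quat(s['eef_rot']).as_matrix();print(np.round(s['tool_pos'],4),s['opening'],R.round(3).tolist())
t=np.array([.4798,-.3225,.0045]);print('units',(R.T@(t-s['tool_pos'])/.02).round(2))
u=proj(d,[.4816,-.3221,.008]);print(u)
```

```text
[ 0.4807 -0.321   0.049 ] 0.4149445929534813 [[1.0, 0.003, 0.0], [-0.0, -0.005, 1.0], [0.003, -1.0, -0.005]]
units [-0.05  2.22 -0.06]
[253.40739406 213.35095989]
```

View pics/w27.png

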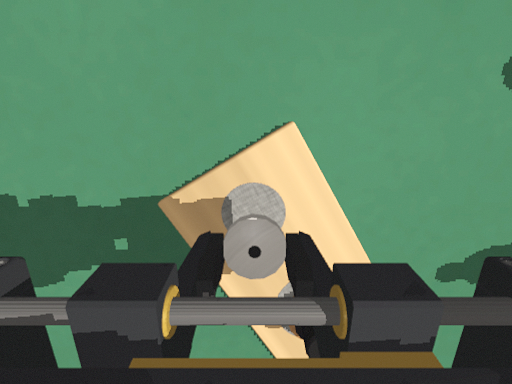

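Request:
send_rows(
  motion=[
    [[0,0,0,-0.03,0.6,-0.03,1],[0,0,0,-0.02,0.6,-0.03,1],[0,0,0,0,0.5,0,1],[0,0,0,0,0.3,0,1],[0,0,0,0,0.1,0,1]],
  ],
)

```text
clock: 31.88
tool_pos: [0.4789, -0.322, 0.005]
eef_rot: [0.709, 0.0, 0.0, -0.706]
contact_force: [-0.3, 0.5, 3.0]
opening: 0.412
```

Request:
send_rows(
  motion=[
    [[0,0,0,0,0,0,1],[0,0,0,0,0,0,1],[0,0,0,0,0,0,1],[0,0,0,0,0,0,1],[0,0,0,0,0,0,1]],
  ],
)

```text
clock: 32.3
tool_pos: [0.4795, -0.3222, 0.0066]
eef_rot: [0.709, 0.001, 0.001, -0.705]
contact_force: [-0.8, -0.1, 0.5]
opening: 0.411
```

Run:
```python
from h import *
s=get_state();R=Rn.from_quat(s['eef_rot']).as_matrix()
t=np.array([.4798,-.3225,.0045]);print('units',(R.T@(t-s['tool_pos'])/.02).round(3),s['tool_pos'],s['contact_force'])
d=snap('wrist','w28.png')
```

```text
units [ 0.015  0.107 -0.013] [ 0.47950058 -0.32222067  0.00663979] [-0.78151376 -0.06940178  0.52412074]
```

View pics/w28.png

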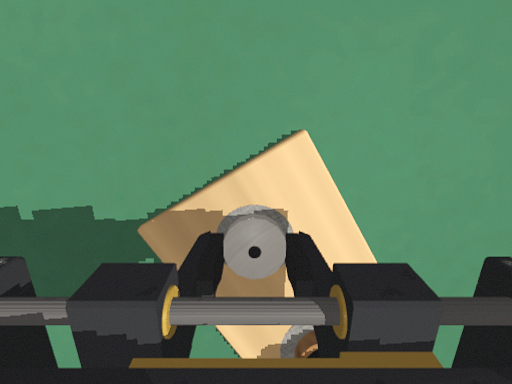

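Request:
send_rows(
  motion=[
    [[0,0,0,0.02,0.08,0,1],[0,0,0,0,0.03,0,1],[0,0,0,0,0,0,1],[0,0,0,0,0,0,1],[0,0,0,0,0,0,1]],
  ],
)

```text
clock: 32.77
tool_pos: [0.4804, -0.3222, 0.0046]
eef_rot: [0.709, 0.001, 0.001, -0.705]
contact_force: [0.9, 0.1, 4.0]
opening: 0.415
```

Request:
send_rows(
  motion=[
    [[0,0,0,0,0,0,0.3],[0,0,0,0,0,0,-0.2],[0,0,0,0,0,0,-0.6],[0,0,0,0,0,0,-1],[0,0,0,0,0,0,-1]],
  ],
)

```text
clock: 33.18
tool_pos: [0.4789, -0.3223, 0.0037]
eef_rot: [0.709, -0.0, 0.0, -0.705]
contact_force: [-0.3, -0.5, -0.4]
opening: 0.692
```

Request:
send_rows(
  motion=[
    [[0,0,0,0,-0.3,0,-1],[0,0,0,0,-1,0,-1],[0,0,0,0,-1,0,-1],[0,0,0,0,-1,0,-1],[0,0,0,0,-1,0,-1]],
  ],
)

```text
clock: 33.6
tool_pos: [0.4792, -0.3216, 0.0913]
eef_rot: [0.709, 0.0, 0.001, -0.706]
contact_force: [0.6, -0.1, 0.1]
opening: 0.998
```

Request:
send_rows(
  motion=[
    [[0,0,0,0,-1,0,-1],[0,0,0,0,-1,0,-1],[0,0,0,0,-1,0,-1],[0,0,0,0,-1,0,-1],[0,0,0,0,0,0,-1]],
  ],
)

```text
clock: 34.02
tool_pos: [0.4814, -0.3218, 0.1741]
eef_rot: [0.71, 0.002, 0.003, -0.704]
contact_force: [0.2, 0.1, -0.2]
opening: 1.0
```

Run:
```python
from h import *
d=snap('wrist','w29.png');s=d['s'];print(s['tool_pos'],s['clock'])
u=proj(d,[.4816,-.3221,.012]);print(u)
im=cv2.cvtColor(d['img'],cv2.COLOR_RGB2BGR);a,b=int(u[0])-60,int(u[1])-50
cv2.imwrite('pics/w29c.png',cv2.resize(im[b:b+120,a:a+140],None,fx=5,fy=5,interpolation=cv2.INTER_CUBIC));print(a,b)
```

```text
[ 0.48144684 -0.32176177  0.17412359] 34.0167
[255.17153129 171.53934948]
195 121
```

View pics/w29c.png

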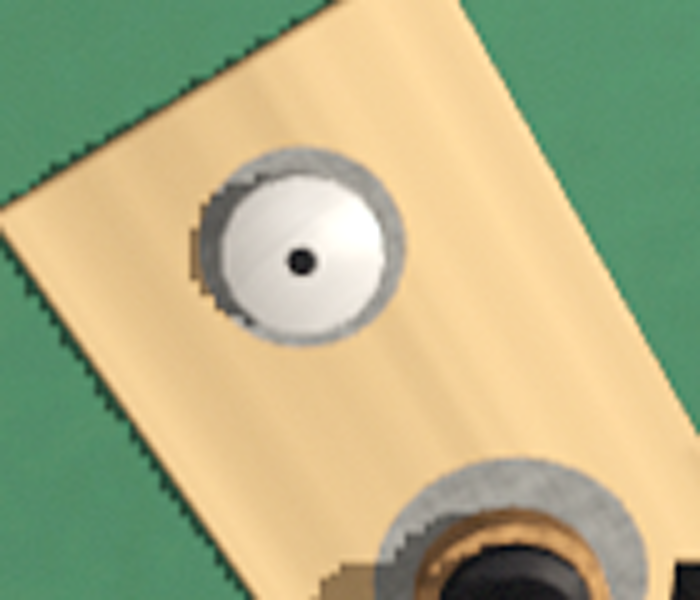

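Adapter flat, centred within about 1 mm. The platter kit is done. Now the dust cap.

Request:
send_rows(
  motion=[
    [[0,0,0,0.27,0,0.97,-1],[0,0,0,0.27,0,0.97,-1],[0,0,0,0.27,0,0.97,-1],[0,0,0,0.27,0,0.97,-1],[0,0,0,0.27,0,0.97,-1]],
  ],
)

```text
clock: 34.48
tool_pos: [0.5055, -0.2235, 0.1686]
eef_rot: [0.709, -0.0, -0.0, -0.706]
contact_force: [-0.2, -0.1, -0.2]
opening: 1.0
```

Request:
send_rows(
  motion=[
    [[0,0,0,0.27,0,0.97,-1],[0,0,0,0.27,0,0.97,-1],[0,0,0,0.27,0,0.97,-1],[0,0,0,0.27,0,0.97,-1],[0,0,0,0.27,0,0.97,-1]],
  ],
)

```text
clock: 34.9
tool_pos: [0.5326, -0.1267, 0.1682]
eef_rot: [0.709, -0.0, -0.0, -0.705]
contact_force: [0.1, 1.3, -0.2]
opening: 1.002
```

Request:
send_rows(
  motion=[
    [[0,0,0,0.27,0,0.97,-1],[0,0,0,0.27,0,0.97,-1],[0,0,0,0.27,0,0.97,-1],[0,0,0,0.27,0,0.97,-1],[0,0,0,0.27,0,0.97,-1]],
  ],
)

```text
clock: 35.32
tool_pos: [0.5597, -0.0298, 0.1677]
eef_rot: [0.709, -0.0, -0.0, -0.705]
contact_force: [-0.3, 0.6, -1.0]
opening: 1.003
```

Request:
send_rows(
  motion=[
    [[0,0,0,0.27,0.5,0.97,-1],[0,0,0,0.27,0.5,0.97,-1],[0,0,0,0.27,0.5,0.97,-1],[0,0,0,0.27,0.5,0.97,-1],[0,0,0,0,0,0,-1]],
  ],
)

```text
clock: 35.73
tool_pos: [0.5811, 0.0521, 0.1263]
eef_rot: [0.708, 0.002, -0.002, -0.707]
contact_force: [0.2, 0.2, 0.7]
opening: 1.0
```

Run:
```python
from h import *
d=snap('wrist');d=snap('wrist','w30.png');s=d['s'];print(s['tool_pos'],s['clock'])
u=proj(d,[.6125,.069,.014]);print(u);h=hsv(d).astype(int)
c=comp(~green(h),*u);print(c.min(0),c.max(0),circ(d,c,.009),circ(d,c,.014))
```

```text
[0.58098704 0.04930389 0.12686168] 35.7833
[273.45824838 213.57070782]
[247. 186.] [298. 236.] (array([0.613 , 0.0686]), 0.028, 0.0007) (array([0.6109, 0.0682]), 0.0275, 0.0007)
```

View pics/w30.png

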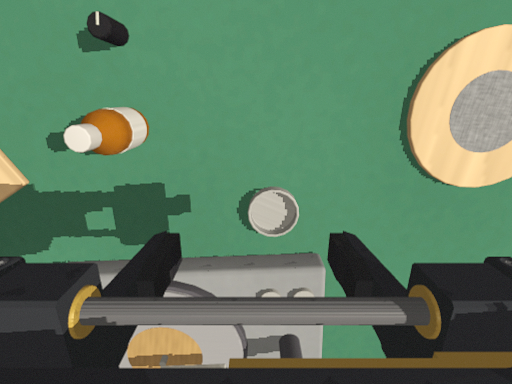

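Cap at (273,211), position (0.612,0.0685). Descending in two steps.

Request:
send_rows(
  motion=[
    [[0,0,0,0.31,0.5,0.19,-1],[0,0,0,0.31,0.8,0.19,-1],[0,0,0,0.31,0.8,0.19,-1],[0,0,0,0.31,0.8,0.19,-1],[0,0,0,0.31,0.8,0.19,-1]],
  ],
)

```text
clock: 36.25
tool_pos: [0.6139, 0.0637, 0.0533]
eef_rot: [0.709, -0.0, 0.002, -0.705]
contact_force: [-0.4, -0.2, 0.4]
opening: 1.002
```

Request:
send_rows(
  motion=[
    [[0,0,0,0,0.5,0,-1],[0,0,0,0,0,0,-1],[0,0,0,0,0,0,-1],[0,0,0,0,0,0,-1],[0,0,0,0,0,0,-1]],
  ],
)

```text
clock: 36.67
tool_pos: [0.6138, 0.0652, 0.0456]
eef_rot: [0.709, 0.001, 0.001, -0.705]
contact_force: [0.3, 0.2, 0.7]
opening: 0.995
```

Run:
```python
from h import *
d=snap('wrist','w31.png');s=d['s'];print(s['tool_pos'],s['clock'])
u=proj(d,[.612,.0685,.014]);print(u);h=hsv(d).astype(int)
c=comp(~green(h)&(h[...,2]>70),u[0]-10,u[1]-5);print(c.min(0),c.max(0))
k=c[:,1]<u[1]-4
print(circ(d,c,.011),circ(d,c[k],.0),circ(d,c[~k],.014))
R=Rn.from_quat(s['eef_rot']).as_matrix()
t=np.array([.612,.0685,-.0055]);print('units',(R.T@(t-s['tool_pos'])/.02).round(3))
```

```text
[0.61379239 0.06518555 0.04555451] 36.6667
[259.31744557 215.01292986]
[224. 177.] [296. 248.]
(array([0.6123, 0.069 ]), 0.0277, 0.0007) (array([0.6144, 0.0691]), 0.0275, 0.0003) (array([0.6124, 0.0689]), 0.0265, 0.0003)
units [-0.098  2.552  0.178]
```

View pics/w31.png

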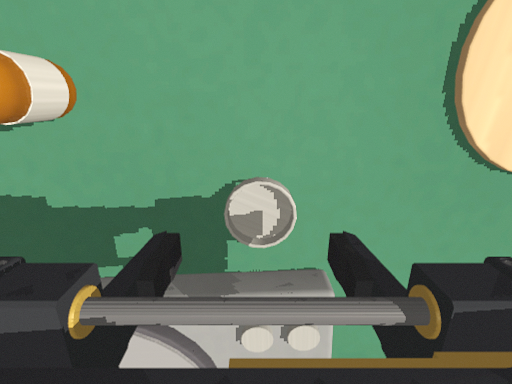

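Request:
send_rows(
  motion=[
    [[0,0,0,-0.05,0.6,0.1,-1],[0,0,0,0,0.6,0.09,-1],[0,0,0,0,0.6,0,-1],[0,0,0,0,0.5,0,-1],[0,0,0,0,0.1,0,-1]],
  ],
)

```text
clock: 37.13
tool_pos: [0.6107, 0.0686, -0.0063]
eef_rot: [0.709, -0.001, -0.001, -0.705]
contact_force: [-0.5, -1.0, -0.7]
opening: 1.0
```

Request:
send_rows(
  motion=[
    [[0,0,0,0,0,0,-1],[0,0,0,0,0,0,-1],[0,0,0,0,0,0,-1],[0,0,0,0,0,0,-1],[0,0,0,0,0,0,-1]],
  ],
)

```text
clock: 37.55
tool_pos: [0.6128, 0.0691, -0.003]
eef_rot: [0.709, 0.001, 0.001, -0.705]
contact_force: [0.1, 0.3, 0.2]
opening: 1.002
```

Run:
```python
from h import *
d=snap('wrist','w32.png');s=d['s'];print(s['tool_pos'],s['clock'],s['contact_force'])
R=Rn.from_quat(s['eef_rot']).as_matrix()
t=np.array([.6125,.069,-.0055]);print('units',(R.T@(t-s['tool_pos'])/.02).round(3))
```

```text
[ 0.6128144   0.06911034 -0.00296512] 37.55 [0.05118497 0.26575473 0.22982751]
units [-0.016  0.127 -0.005]
```

View pics/w32.png

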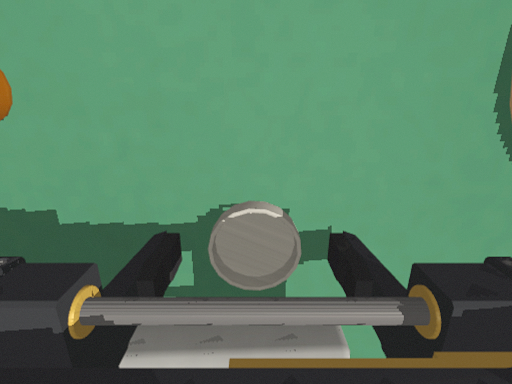

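Fingers straddle the cap. Lowering 2 mm more and closing gently.

Request:
send_rows(
  motion=[
    [[0,0,0,0,0.1,0,-1],[0,0,0,0,0,0,0.3],[0,0,0,0,0,0,1],[0,0,0,0,0,0,1],[0,0,0,0,0,0,1]],
  ],
  force=15,
)

```text
clock: 38.02
tool_pos: [0.6125, 0.0691, -0.0055]
eef_rot: [0.709, 0.0, 0.001, -0.705]
contact_force: [-0.0, 0.2, -0.3]
opening: 0.717
```

Request:
send_rows(
  motion=[
    [[0,0,0,0,0,0,1],[0,0,0,0,0,0,1],[0,0,0,0,0,0,1],[0,0,0,0,0,0,1],[0,0,0,0,0,0,1]],
  ],
)

```text
clock: 38.43
tool_pos: [0.6125, 0.0691, -0.0054]
eef_rot: [0.709, 0.0, 0.001, -0.705]
contact_force: [1.1, -0.1, 1.0]
opening: 0.607
```

Run:
```python
from h import *
d=snap('wrist','w33.png');s=d['s'];print(s['tool_pos'],s['clock'],s['contact_force'],s['opening'])
u=proj(d,[.6125,.069,.014]);h=hsv(d).astype(int)
c=comp(~green(h)&(h[...,2]>70),u[0]-10,u[1]-5);print(c.min(0),c.max(0),circ(d,c,.012))
im=cv2.cvtColor(d['img'],cv2.COLOR_RGB2BGR)
cv2.imwrite('pics/w33.png',cv2.resize(im[170:300,150:360],None,fx=3.5,fy=3.5,interpolation=cv2.INTER_CUBIC))
```

```text
[ 0.61249691  0.06911083 -0.00544777] 38.4333 [ 1.08370921 -0.0932968   1.01135711] 0.6066467409984942
[207. 203.] [301. 293.] (array([0.6114, 0.0688]), 0.028, 0.001)
```

View pics/w33.png

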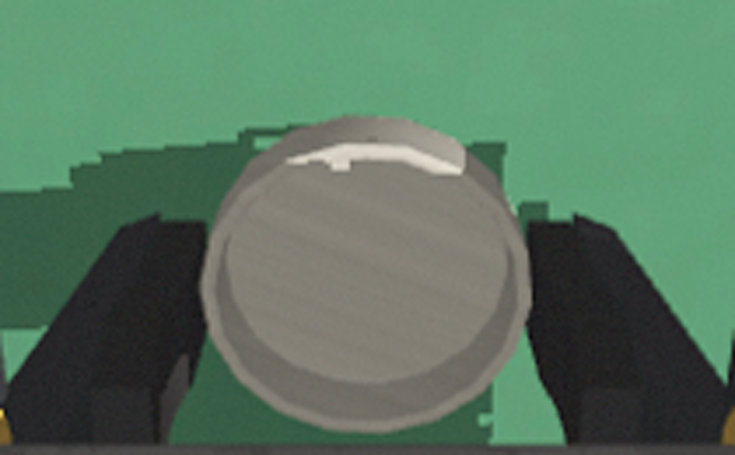

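Opening 0.607 (53.4 mm) matches the 54 mm cap. Carrying it to the round board.

Request:
send_rows(
  motion=[
    [[0,0,0,0,-0.4,0,1],[0,0,0,0,-0.8,0,1],[0,0,0,0,-1,0,1],[0,0,0,0,-1,0,1],[0,0,0,-0.2,-1,0.3,1]],
  ],
)

```text
clock: 38.9
tool_pos: [0.6092, 0.074, 0.0807]
eef_rot: [0.709, 0.0, 0.002, -0.705]
contact_force: [0.6, -0.2, 0.6]
opening: 0.609
```

Request:
send_rows(
  motion=[
    [[0,0,0,-0.4,-1,0.7,1],[0,0,0,-0.5,-1,0.9,1],[0,0,0,-0.5,-1,0.9,1],[0,0,0,-0.5,-1,0.9,1],[0,0,0,-0.5,0,0.9,1]],
  ],
)

```text
clock: 39.32
tool_pos: [0.5617, 0.1644, 0.1634]
eef_rot: [0.708, 0.003, 0.003, -0.707]
contact_force: [1.0, 0.9, -0.6]
opening: 0.614
```

Request:
send_rows(
  motion=[
    [[0,0,0,-0.5,0,0.9,1],[0,0,0,-0.5,0,0.9,1],[0,0,0,-0.5,0,0.9,1],[0,0,0,-0.5,0,0.9,1],[0,0,0,-0.5,0,0.5,1]],
  ],
)

```text
clock: 39.73
tool_pos: [0.5094, 0.2469, 0.1594]
eef_rot: [0.708, 0.002, 0.0, -0.706]
contact_force: [0.4, 0.4, -0.5]
opening: 0.611
```

Request:
send_rows(
  motion=[
    [[0,0,0,0,0,0.5,1],[0,0,0,0,0,0.3,1],[0,0,0,0,0,0,1],[0,0,0,0,0,0,1],[0,0,0,0,0,0,1]],
  ],
)

```text
clock: 40.15
tool_pos: [0.511, 0.2587, 0.1574]
eef_rot: [0.709, -0.0, 0.002, -0.705]
contact_force: [0.3, 0.2, 0.7]
opening: 0.61
```

Run:
```python
from h import *
d=snap('wrist');d=snap('wrist','w34.png');s=d['s'];print(s['tool_pos'],s['clock'],s['opening'])
h=hsv(d).astype(int);u=proj(d,[.509,.274,.008]);print(u)
c=comp(h[...,1]<50,u[0],u[1]-12);print(c.min(0),c.max(0),circ(d,c,.008))
k=c[:,1]<u[1]+3;print(circ(d,c[k],.008))
R=Rn.from_quat(s['eef_rot']).as_matrix();print(R.round(3).tolist())
t=np.array([.509,.274,.0]);print('units',(R.T@(t-s['tool_pos'])/.02).round(3))
```

```text
[0.51095566 0.25856214 0.15729964] 40.2 0.6144428147608683
[268.79018928 173.36544874]
[  0. 141.] [511. 383.] (array([0.7716, 0.2567]), 0.268, 0.0845)
(array([0.5097, 0.2734]), 0.0369, 0.0003)
[[1.0, 0.002, 0.002], [-0.002, -0.006, 1.0], [0.002, -1.0, -0.006]]
units [-0.114  7.86   0.818]
```

View pics/w34.png

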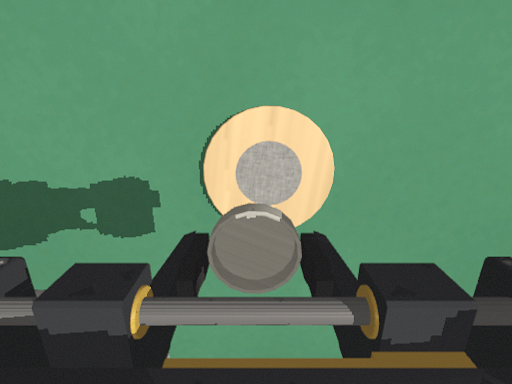

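Request:
send_rows(
  motion=[
    [[0,0,0,-0.02,0.4,0.2,1],[0,0,0,-0.02,0.8,0.2,1],[0,0,0,-0.02,0.8,0.2,1],[0,0,0,-0.02,0.8,0.2,1],[0,0,0,0,0.8,0,1]],
  ],
)

```text
clock: 40.67
tool_pos: [0.5085, 0.2766, 0.0841]
eef_rot: [0.708, 0.001, 0.0, -0.706]
contact_force: [-0.0, 0.4, 0.6]
opening: 0.611
```

Request:
send_rows(
  motion=[
    [[0,0,0,0,0.7,0,1],[0,0,0,0,0.7,0,1],[0,0,0,0,0.6,0,1],[0,0,0,0,0.2,0,1],[0,0,0,0,0,0,1]],
  ],
)

```text
clock: 41.08
tool_pos: [0.5083, 0.2749, 0.0401]
eef_rot: [0.709, -0.0, 0.0, -0.705]
contact_force: [-0.2, 0.2, -0.8]
opening: 0.61
```

Request:
send_rows(
  motion=[
    [[0,0,0,0,0,0,1],[0,0,0,0,0,0,1],[0,0,0,0,0,0,1],[0,0,0,0,0,0,1],[0,0,0,0,0,0,1]],
  ],
)

```text
clock: 41.5
tool_pos: [0.5092, 0.2755, 0.0418]
eef_rot: [0.709, 0.001, 0.001, -0.706]
contact_force: [-0.3, 0.9, -0.6]
opening: 0.613
```

Run:
```python
from h import *
d=snap('wrist','w35.png');s=d['s'];print(s['tool_pos'],s['clock'],s['opening'])
R=Rn.from_quat(s['eef_rot']).as_matrix();print(R.round(3).tolist())
t=np.array([.5095,.2737,.003]);print('units',(R.T@(t-s['tool_pos'])/.02).round(3))
```

```text
[0.5091654  0.27548325 0.04184425] 41.5 0.6128370262750992
[[1.0, 0.003, 0.001], [-0.001, -0.004, 1.0], [0.003, -1.0, -0.004]]
units [ 0.012  1.943 -0.081]
```

View pics/w35.png

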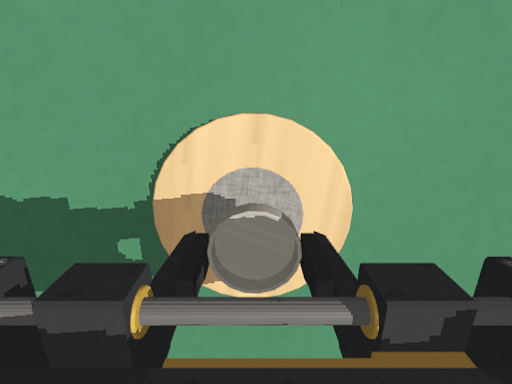

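Request:
send_rows(
  motion=[
    [[0,0,0,0.01,0.6,-0.05,1],[0,0,0,0,0.6,-0.03,1],[0,0,0,0,0.4,0,1],[0,0,0,0,0.2,0,1],[0,0,0,0,0,0,1]],
  ],
)

```text
clock: 41.97
tool_pos: [0.5082, 0.2729, 0.0037]
eef_rot: [0.709, -0.0, -0.0, -0.705]
contact_force: [0.1, -0.4, 0.4]
opening: 0.611
```

Request:
send_rows(
  motion=[
    [[0,0,0,0,0.1,0,1],[0,0,0,0,0,0,1],[0,0,0,0,0,0,1],[0,0,0,0,0,0,1],[0,0,0,0,0,0,1]],
  ],
)

```text
clock: 42.38
tool_pos: [0.5093, 0.2737, 0.0037]
eef_rot: [0.709, 0.001, 0.001, -0.706]
contact_force: [-0.1, -0.4, 0.6]
opening: 0.609
```

Run:
```python
from h import *
s=get_state()
R=Rn.from_quat(s['eef_rot']).as_matrix();print(s['tool_pos'],s['contact_force'])
t=np.array([.5095,.2737,.003]);print('units',(R.T@(t-s['tool_pos'])/.02).round(3))
```

```text
[0.5093319  0.27368263 0.00366945] [-0.05488826 -0.36790333  0.5523255 ]
units [0.008 0.033 0.001]
```

Request:
send_rows(
  motion=[
    [[0,0,0,0,0.05,0,1],[0,0,0,0,0,0,1],[0,0,0,0,0,0,1],[0,0,0,0,0,0,-0.4],[0,0,0,0,0,0,-1]],
  ],
)

```text
clock: 42.8
tool_pos: [0.5091, 0.2735, 0.0024]
eef_rot: [0.709, 0.0, 0.001, -0.705]
contact_force: [-0.4, -0.3, -0.3]
opening: 0.739
```

Request:
send_rows(
  motion=[
    [[0,0,0,0,0,0,-1],[0,0,0,0,0,0,-1],[0,0,0,0,0,0,-1],[0,0,0,0,-0.3,0,-1],[0,0,0,0,-0.6,0,-1]],
  ],
)

```text
clock: 43.22
tool_pos: [0.5083, 0.273, 0.0199]
eef_rot: [0.709, -0.0, -0.0, -0.705]
contact_force: [0.5, 0.4, 0.1]
opening: 0.999
```

Request:
send_rows(
  motion=[
    [[0,0,0,0,-1,0,-1],[0,0,0,0,-1,0,-1],[0,0,0,0,-1,0,-1],[0,0,0,0,-1,0,-1],[0,0,0,0,-1,0,-1]],
  ],
)

```text
clock: 43.63
tool_pos: [0.5088, 0.2742, 0.1225]
eef_rot: [0.709, 0.001, 0.001, -0.706]
contact_force: [0.4, 0.0, -0.6]
opening: 0.996
```

Request:
send_rows(
  motion=[
    [[0,0,0,0,-1,0,-1],[0,0,0,0,-0.5,0,-1],[0,0,0,0,0,0,-1],[0,0,0,0,0,0,-1],[0,0,0,0,0,0,-1]],
  ],
)

```text
clock: 44.05
tool_pos: [0.5084, 0.2736, 0.1495]
eef_rot: [0.709, 0.0, 0.0, -0.705]
contact_force: [-0.2, -0.0, -0.5]
opening: 0.997
```

Run:
```python
from h import *
d=snap('wrist','w36.png');s=d['s'];print(s['tool_pos'],s['clock'],s['opening'])
h=hsv(d).astype(int);u=proj(d,[.5095,.2737,.022]);print(u)
c=comp(h[...,1]<50,u[0],u[1]);print(c.min(0),c.max(0))
P=np.array([ray(d,a,b,.008)[:2] for a,b in c]);print('felt+cap',circ(d,c,.008))
im=cv2.cvtColor(d['img'],cv2.COLOR_RGB2BGR);a,b=int(u[0])-60,int(u[1])-55
cv2.imwrite('pics/w36c.png',cv2.resize(im[b:b+110,a:a+120],None,fx=6,fy=6,interpolation=cv2.INTER_CUBIC));print(a,b)
```

```text
[0.50843515 0.27359152 0.14953169] 44.05 0.996616265456354
[255.30455006 181.52705263]
[222. 145.] [288. 208.]
felt+cap (array([0.5095, 0.2734]), 0.0368, 0.0003)
195 126
```

View pics/w36c.png

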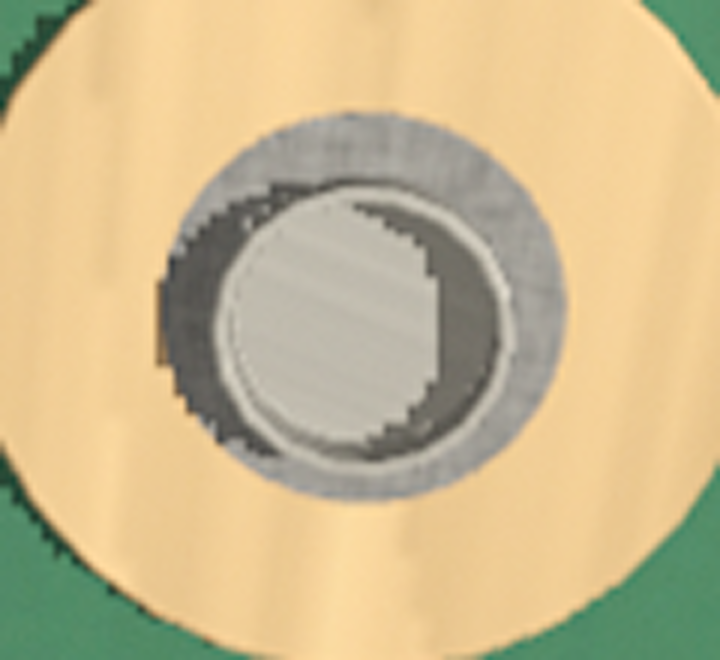

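Cap open side up, centred within about 1 mm. Last, the small knob. I'll approach with the 10° tilt because it's at the same short reach.

Request:
send_rows(
  motion=[
    [[0,0,0,-0.2,0,-1,-1],[0,0,0,-0.2,0,-1,-1],[0,0,0,-0.2,0,-1,-1],[0,0,0,-0.2,0,-1,-1],[0,0,0,-0.2,0,-1,-1]],
  ],
)

```text
clock: 44.52
tool_pos: [0.4879, 0.1731, 0.1497]
eef_rot: [0.709, -0.0, -0.0, -0.705]
contact_force: [0.8, 0.3, -0.5]
opening: 1.0
```

Request:
send_rows(
  motion=[
    [[0,0,0,-0.2,0,-1,-1],[0,0,0,-0.2,0,-1,-1],[0,0,0,-0.2,0,-1,-1],[0,0,0,-0.2,0,-1,-1],[0,0,0,-0.2,0,-1,-1]],
  ],
)

```text
clock: 44.93
tool_pos: [0.4678, 0.0732, 0.1503]
eef_rot: [0.709, -0.0, -0.0, -0.705]
contact_force: [-0.0, 0.3, 0.2]
opening: 1.002
```

Request:
send_rows(
  motion=[
    [[0,0,0,-0.2,0,-1,-1],[0,0,0,-0.2,0,-1,-1],[0,0,0,-0.2,0,-1,-1],[0,0,0,-0.2,0,-1,-1],[0,0,0,-0.2,0,-1,-1]],
  ],
)

```text
clock: 45.35
tool_pos: [0.4478, -0.0267, 0.1508]
eef_rot: [0.709, -0.0, -0.0, -0.705]
contact_force: [0.7, -0.0, -0.2]
opening: 0.999
```

Request:
send_rows(
  motion=[
    [[0,0,0.44,0,0,-0.8,-1],[0,0,0.44,0,0,-0.8,-1],[0,0,0.44,0,0,-0.4,-1],[0,0,0.44,0,0,0,-1],[0,0,0.44,0,0,0,-1]],
  ],
)

```text
clock: 45.77
tool_pos: [0.448, -0.0666, 0.151]
eef_rot: [0.706, -0.064, -0.062, -0.703]
contact_force: [-1.0, 0.5, -0.8]
opening: 1.001
```

Run:
```python
from h import *
d=snap('wrist');d=snap('wrist','w37.png');s=d['s'];print(s['tool_pos'],s['clock'],s['q'])
R=Rn.from_quat(s['eef_rot']).as_matrix();print(R.round(3).tolist())
for z in(.034,0): print(proj(d,[.443,-.0755,z]))
```

```text
[ 0.4494953  -0.06595     0.15070787] 45.8167 [ 0.48184776  0.76937909 -0.7494319   1.96373862  0.63485379  0.86785698
  0.92407796]
[[0.984, -0.177, 0.002], [-0.003, -0.003, 1.0], [-0.177, -0.984, -0.004]]
[245.76318956 196.70856615]
[246.74686257 191.88005694]
```

View pics/w37.png

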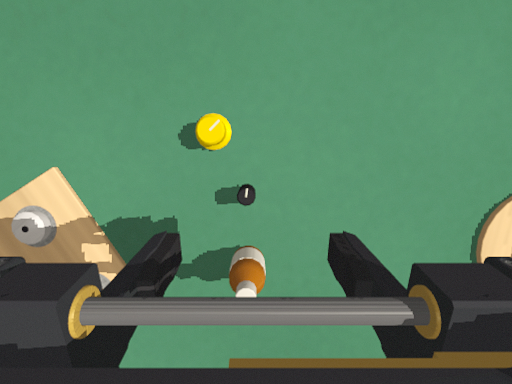

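Run:
```python
from h import *
s=get_state();R=Rn.from_quat(s['eef_rot']).as_matrix()
t=np.array([.439,-.0755,.055]);print('units',(R.T@(t-s['tool_pos'])/.02).round(3))
```

```text
units [ 0.326  4.806 -0.478]
```

Request:
send_rows(
  motion=[
    [[0,0,0,0.07,0.6,-0.12,-1],[0,0,0,0.07,1,-0.12,-1],[0,0,0,0.07,1,-0.12,-1],[0,0,0,0.07,1,-0.12,-1],[0,0,0,0.05,1,0,-1]],
  ],
)

```text
clock: 46.28
tool_pos: [0.4378, -0.0763, 0.0585]
eef_rot: [0.706, -0.062, -0.062, -0.703]
contact_force: [0.2, -0.2, 0.9]
opening: 0.997
```

Request:
send_rows(
  motion=[
    [[0,0,0,0,0.2,0,-1],[0,0,0,0,0,0,-1],[0,0,0,0,0,0,-1],[0,0,0,0,0,0,-1],[0,0,0,0,0,0,-1]],
  ],
)

```text
clock: 46.7
tool_pos: [0.4393, -0.0756, 0.0571]
eef_rot: [0.706, -0.061, -0.061, -0.703]
contact_force: [-0.2, -0.9, 0.6]
opening: 0.999
```

Run:
```python
from h import *
d=snap('wrist','w38.png');s=d['s'];print(s['tool_pos'],s['clock'],np.round(s['q'],2))
R=Rn.from_quat(s['eef_rot']).as_matrix();print(R.round(3).tolist())
h=hsv(d).astype(int);u=proj(d,[.443,-.0755,.034]);v=proj(d,[.443,-.0755,0]);print(u,v)
c=comp((h[...,2]<70),u[0]-4,u[1]-3);print(c.min(0),c.max(0))
k=c[:,1]>u[1]+1;print('top',circ(d,c[k],.034),k.sum());k=c[:,1]<v[1]-2;print('base',circ(d,c[k],.0),k.sum())
im=cv2.cvtColor(d['img'],cv2.COLOR_RGB2BGR);a,b=int(u[0])-60,int(u[1])-55
cv2.imwrite('pics/w38c.png',cv2.resize(im[b:b+110,a:a+120],None,fx=6,fy=6,interpolation=cv2.INTER_CUBIC));print(a,b)
```

```text
[ 0.43929538 -0.07559006  0.0570818 ] 46.7 [ 0.42  0.9  -0.61  2.05  0.83  0.66  0.78]
[[0.985, -0.171, 0.0], [-0.001, -0.005, 1.0], [-0.171, -0.985, -0.005]]
[254.94180543 232.3034913 ] [255.02826441 220.17702133]
[241. 209.] [267. 243.]
top (array([ 0.4415, -0.076 ]), 0.0094, 0.0002) 31
base (array([ 0.4426, -0.0761]), 0.0092, 0.0003) 30
194 177
```

View pics/w38c.png

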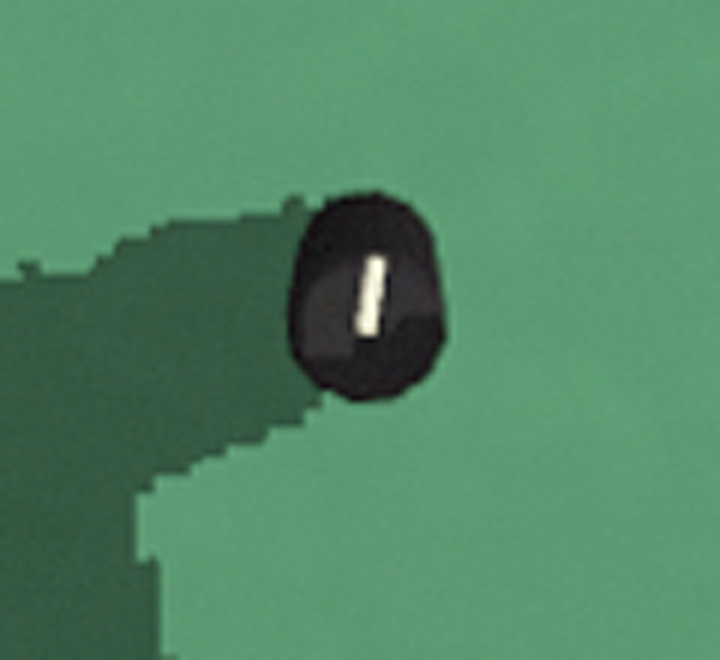

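Knob at (0.442,-0.076), black with the pointer line, standing. Going in at mid-upper grip so the tips will clear the cap's rim later.

Request:
send_rows(
  motion=[
    [[0,0,0,0.09,0.6,-0.02,-1],[0,0,0,0.09,0.6,0,-1],[0,0,0,0.09,0.6,0,-1],[0,0,0,0.09,0.5,0,-1],[0,0,0,0.05,0.3,0,-1]],
  ],
)

```text
clock: 47.17
tool_pos: [0.4377, -0.0764, 0.0031]
eef_rot: [0.706, -0.062, -0.061, -0.703]
contact_force: [-0.1, -1.1, 0.2]
opening: 1.0
```

Request:
send_rows(
  motion=[
    [[0,0,0,0,0,0,-1],[0,0,0,0,0,0,0.3],[0,0,0,0,0,0,1],[0,0,0,0,0,0,1],[0,0,0,0,0,0,1]],
  ],
  force=15,
)

```text
clock: 47.58
tool_pos: [0.438, -0.0764, 0.0041]
eef_rot: [0.706, -0.062, -0.061, -0.703]
contact_force: [-0.5, -0.4, -0.5]
opening: 0.722
```

Run:
```python
from h import *
d=snap('wrist','w39.png');s=d['s'];print(s['tool_pos'],s['clock'],s['contact_force'],s['opening'])
R=Rn.from_quat(s['eef_rot']).as_matrix();print(R.round(3).tolist())
im=cv2.cvtColor(d['img'],cv2.COLOR_RGB2BGR)
cv2.imwrite('pics/w39.png',cv2.resize(im[170:300,150:360],None,fx=3.5,fy=3.5,interpolation=cv2.INTER_CUBIC))
```

```text
[ 0.43795278 -0.07641671  0.00405163] 47.5833 [-0.54990822 -0.4405992  -0.47435248] 0.7222762106166727
[[0.985, -0.173, 0.001], [-0.001, -0.005, 1.0], [-0.172, -0.985, -0.005]]
```

View pics/w39.png

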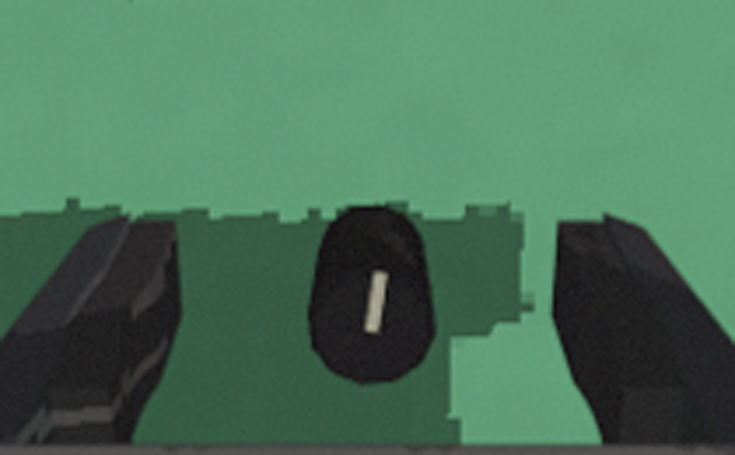

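Request:
send_rows(
  motion=[
    [[0,0,0,0,0,0,1],[0,0,0,0,0,0,1],[0,0,0,0,0,0,1],[0,0,0,0,0,0,1],[0,0,0,0,0,0,1]],
  ],
)

```text
clock: 48.05
tool_pos: [0.4376, -0.0764, 0.0036]
eef_rot: [0.706, -0.062, -0.061, -0.703]
contact_force: [0.4, 0.8, 0.7]
opening: 0.299
```

Request:
send_rows(
  motion=[
    [[0,0,0,0,0,0,1],[0,0,0,0,0,0,1],[0,0,0,0,0,0,1],[0,0,0,0,0,0,1],[0,0,0,0,0,0,1]],
  ],
)

```text
clock: 48.47
tool_pos: [0.4376, -0.0764, 0.0036]
eef_rot: [0.706, -0.062, -0.061, -0.703]
contact_force: [0.0, 0.9, 0.2]
opening: 0.215
```

Run:
```python
from h import *
d=snap('wrist','w40.png');s=d['s'];print(s['tool_pos'],s['clock'],s['contact_force'],s['opening'])
R=Rn.from_quat(s['eef_rot']).as_matrix();print(R.round(3).tolist())
k=np.array([.442,-.0764,0]);print('knob base in tool',(R.T@(k-s['tool_pos'])).round(4))
im=cv2.cvtColor(d['img'],cv2.COLOR_RGB2BGR)
cv2.imwrite('pics/w40.png',cv2.resize(im[170:300,150:360],None,fx=3.5,fy=3.5,interpolation=cv2.INTER_CUBIC))
```

```text
[ 0.43764195 -0.07639322  0.00359772] 48.4667 [0.01490857 0.91080395 0.2213703 ] 0.2150202486701004
[[0.985, -0.173, 0.0], [-0.001, -0.005, 1.0], [-0.173, -0.985, -0.005]]
knob base in tool [0.0049 0.0028 0.    ]
```

View pics/w40.png

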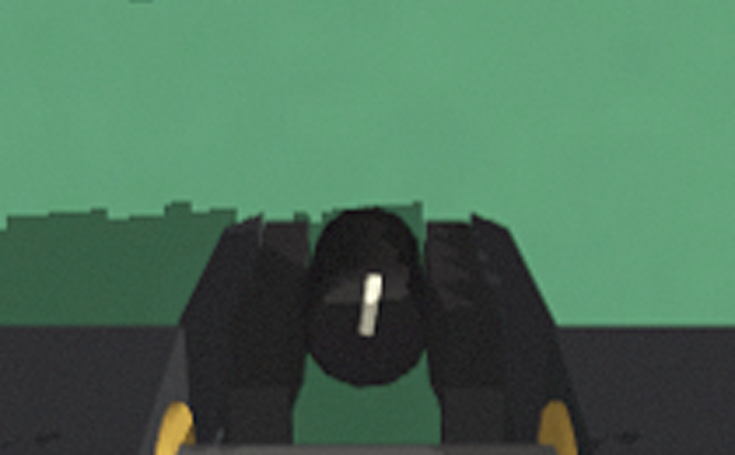

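Held (opening 0.215 ≈ 19–20 mm). Lift, straighten, and travel to the cap.

Request:
send_rows(
  motion=[
    [[0,0,0,0,-0.4,0,1],[0,0,0,0,-0.8,0,1],[0,0,0,0,-1,0,1],[0,0,0,0,-1,0,1],[0,0,0,0,-1,0,1]],
  ],
  force=20,
)

```text
clock: 48.93
tool_pos: [0.4521, -0.0759, 0.0877]
eef_rot: [0.706, -0.062, -0.061, -0.703]
contact_force: [0.6, -0.7, -0.5]
opening: 0.217
```

Request:
send_rows(
  motion=[
    [[0,0,-0.43,0,-1,0.3,1],[0,0,-0.43,0,-1,0.6,1],[0,0,-0.43,0,-1,0.8,1],[0,0,-0.44,0,-0.5,1,1],[0,0,-0.44,0,0,1,1]],
  ],
)

```text
clock: 49.35
tool_pos: [0.4627, -0.0008, 0.1579]
eef_rot: [0.709, 0.001, 0.003, -0.706]
contact_force: [0.0, -0.8, -0.7]
opening: 0.218
```

Request:
send_rows(
  motion=[
    [[0,0,0,0.2,0,1,1],[0,0,0,0.2,0,1,1],[0,0,0,0.2,0,1,1],[0,0,0,0.2,0,1,1],[0,0,0,0.2,0,1,1]],
  ],
)

```text
clock: 49.77
tool_pos: [0.4812, 0.0992, 0.1555]
eef_rot: [0.709, -0.0, -0.0, -0.705]
contact_force: [-0.5, -0.1, 0.2]
opening: 0.217
```

Request:
send_rows(
  motion=[
    [[0,0,0,0.1,0,1,1],[0,0,0,0.1,0,1,1],[0,0,0,0.1,0,1,1],[0,0,0,0.1,0,1,1],[0,0,0,0.1,0,1,1]],
  ],
)

```text
clock: 50.18
tool_pos: [0.4911, 0.1992, 0.1549]
eef_rot: [0.709, -0.0, -0.0, -0.705]
contact_force: [0.3, 0.0, -0.3]
opening: 0.217
```

Request:
send_rows(
  motion=[
    [[0,0,0,0,0,0.9,1],[0,0,0,0,0,0.9,1],[0,0,0,0,0,0.5,1],[0,0,0,0,0,0,1],[0,0,0,0,0,0,1]],
  ],
)

```text
clock: 50.6
tool_pos: [0.4912, 0.2438, 0.1543]
eef_rot: [0.709, -0.0, -0.0, -0.705]
contact_force: [-0.7, -1.5, -0.3]
opening: 0.221
```

Run:
```python
from h import *
d=snap('wrist','w41.png');s=d['s'];print(s['tool_pos'],s['clock'],s['opening'])
R=Rn.from_quat(s['eef_rot']).as_matrix();print(R.round(3).tolist())
v=np.array([.0049,.0028,0]);ax=R@np.array([-.173,-.985,-.005]);print('knob axis',ax.round(3),'offset',(R@v).round(4))
print(proj(d,[.5093,.2736,.022]))
```

```text
[0.49118907 0.24381923 0.15426056] 50.6 0.2212173303188828
[[1.0, -0.001, -0.0], [0.0, -0.006, 1.0], [-0.001, -1.0, -0.006]]
knob axis [-0.172  0.001  0.985] offset [ 0.0049 -0.     -0.0028]
[282.1264209  195.36768726]
```

View pics/w41.png

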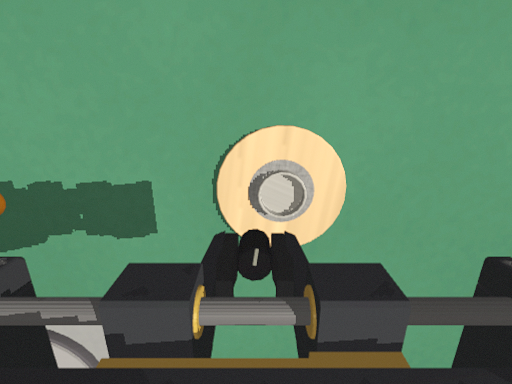

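The tool straightening tipped the held knob by 10°: it was upright when the tool was tilted. I'll restore the tilt so it stands upright for placing. The adapter was let go the same way, so I'll re-check its flatness at the end.

Request:
send_rows(
  motion=[
    [[0,0,0.43,0.1,0,0.3,1],[0,0,0.43,0.1,0,0.3,1],[0,0,0.43,0.1,0,0.3,1],[0,0,0.44,0.1,0,0.3,1],[0,0,0.44,0.1,0,0.3,1]],
  ],
)

```text
clock: 51.07
tool_pos: [0.5018, 0.2723, 0.1532]
eef_rot: [0.707, -0.063, -0.061, -0.702]
contact_force: [0.2, 0.8, -0.6]
opening: 0.217
```

Request:
send_rows(
  motion=[
    [[0,0,0,0,0,0,1],[0,0,0,0,0,0,1],[0,0,0,0,0,0,1],[0,0,0,0,0,0,1],[0,0,0,0,0,0,1]],
  ],
)

```text
clock: 51.48
tool_pos: [0.501, 0.2737, 0.1536]
eef_rot: [0.706, -0.062, -0.061, -0.702]
contact_force: [0.6, -0.4, -0.4]
opening: 0.218
```

Run:
```python
from h import *
d=snap('wrist','w42.png');s=d['s'];print(s['tool_pos'],s['clock'],s['opening'])
R=Rn.from_quat(s['eef_rot']).as_matrix()
v=np.array([.0049,.0028,0]);ax=R@np.array([-.173,-.985,-.005]);print('knob axis',ax.round(3),'offset',(R@v).round(4))
u=proj(d,[.5093,.2736,.022]);print(u)
t=np.array([.5093,.2736,.06])-R@v;print('units to base z .06',(R.T@(t-s['tool_pos'])/.02).round(3))
im=cv2.cvtColor(d['img'],cv2.COLOR_RGB2BGR)
snap('side','s42.png')
```

```text
[0.50097297 0.27365265 0.15355333] 51.4833 0.21782668732946492
knob axis [-0.     0.001  1.   ] offset [ 0.0043 -0.     -0.0036]
[255.11225758 207.25685366]
units to base z .06 [0.974 4.395 0.024]
```

View pics/w42.png

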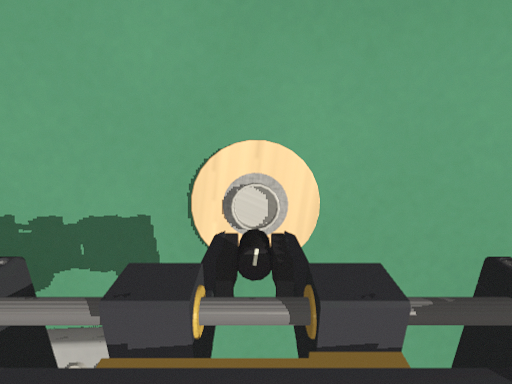

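View pics/s42.png

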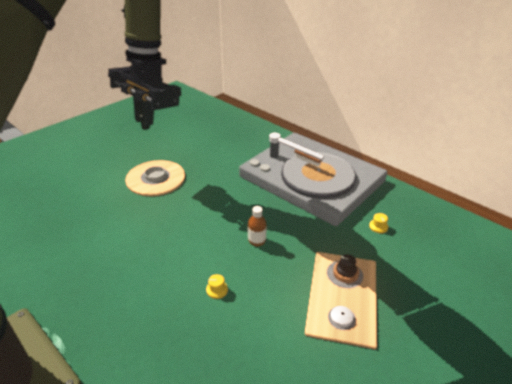

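Everything reads as intended: knob axis vertical, cap at (255,207), kit 1 intact. Lowering.

Request:
send_rows(
  motion=[
    [[0,0,0,0.19,0.5,0,1],[0,0,0,0.2,1,0.01,1],[0,0,0,0.2,1,0.01,1],[0,0,0,0.2,1,0,1],[0,0,0,0.18,0.9,0,1]],
  ],
)

```text
clock: 52.0
tool_pos: [0.505, 0.2738, 0.0614]
eef_rot: [0.706, -0.062, -0.061, -0.702]
contact_force: [0.7, 0.2, -0.7]
opening: 0.217
```

Request:
send_rows(
  motion=[
    [[0,0,0,0,0,0,1],[0,0,0,0,0,0,1],[0,0,0,0,0,0,1],[0,0,0,0,0,0,1],[0,0,0,0,0,0,1]],
  ],
)

```text
clock: 52.42
tool_pos: [0.5059, 0.2748, 0.0644]
eef_rot: [0.706, -0.061, -0.061, -0.703]
contact_force: [0.0, -0.0, 0.7]
opening: 0.216
```

Run:
```python
from h import *
d=snap('wrist','w43.png');s=d['s'];print(s['tool_pos'],s['clock'],s['opening'])
R=Rn.from_quat(s['eef_rot']).as_matrix()
v=np.array([.0049,.0028,0]);print('base at',(s['tool_pos']+R@v).round(4),'axis',(R@np.array([-.173,-.985,-.005])).round(3))
t=np.array([.5093,.2736,.012])-R@v;print('units',(R.T@(t-s['tool_pos'])/.02).round(3))
im=cv2.cvtColor(d['img'],cv2.COLOR_RGB2BGR)
cv2.imwrite('pics/w43c.png',cv2.resize(im[150:310,130:380],None,fx=3,fy=3,interpolation=cv2.INTER_CUBIC))
d=snap('side');im=cv2.cvtColor(d['img'],cv2.COLOR_RGB2BGR)
cv2.imwrite('pics/s43c.png',cv2.resize(im[100:210,90:220],None,fx=5,fy=5,interpolation=cv2.INTER_CUBIC))
```

```text
[0.50589875 0.27481756 0.0644385 ] 52.4167 0.21622556280917546
base at [0.5102 0.2748 0.0608] axis [-0.001 -0.001  1.   ]
units [ 0.372  2.414 -0.051]
```

View pics/w43c.png

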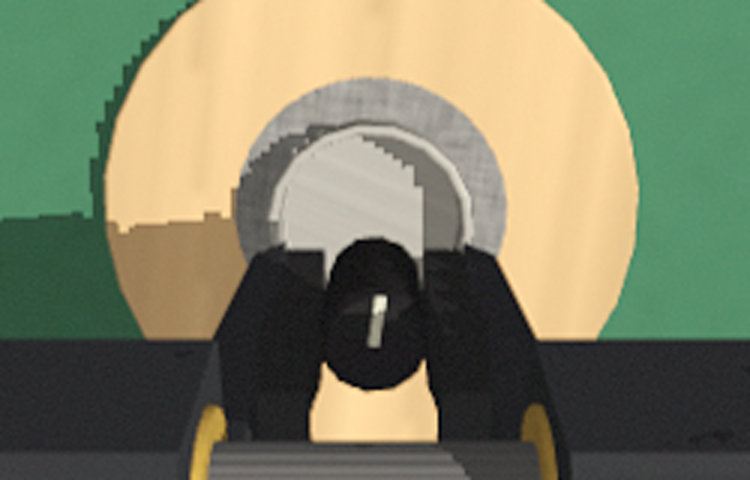

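View pics/s43c.png

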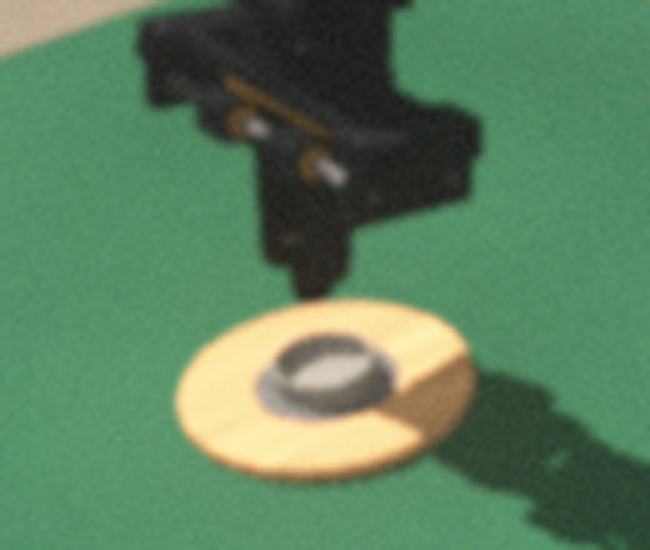

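Aligned and upright. I'll lower onto the cap's floor, softly at the end.

Request:
send_rows(
  motion=[
    [[0,0,0,0.08,0.5,-0.03,1],[0,0,0,0.08,0.5,-0.02,1],[0,0,0,0.08,0.5,0,1],[0,0,0,0.07,0.4,0,1],[0,0,0,0.04,0.25,0,1]],
  ],
)

```text
clock: 52.93
tool_pos: [0.5039, 0.2724, 0.0178]
eef_rot: [0.707, -0.063, -0.062, -0.702]
contact_force: [0.7, -0.2, 0.5]
opening: 0.222
```

Request:
send_rows(
  motion=[
    [[0,0,0,0,0,0,1],[0,0,0,0,0,0,1],[0,0,0,0,0,0,1],[0,0,0,0,0,0,1],[0,0,0,0,0,0,1]],
  ],
)

```text
clock: 53.35
tool_pos: [0.505, 0.2733, 0.0202]
eef_rot: [0.706, -0.062, -0.061, -0.703]
contact_force: [0.1, 1.0, 0.2]
opening: 0.222
```

Run:
```python
from h import *
d=snap('wrist','w44.png');s=d['s'];print(s['tool_pos'],s['clock'],s['opening'],s['contact_force'])
R=Rn.from_quat(s['eef_rot']).as_matrix()
v=np.array([.0049,.0028,0]);print('base at',(s['tool_pos']+R@v).round(4),'axis',(R@np.array([-.173,-.985,-.005])).round(3))
t=np.array([.5093,.2736,.0112])-R@v;print('units',(R.T@(t-s['tool_pos'])/.02).round(3))
im=cv2.cvtColor(d['img'],cv2.COLOR_RGB2BGR)
cv2.imwrite('pics/w44c.png',cv2.resize(im[150:310,130:380],None,fx=3,fy=3,interpolation=cv2.INTER_CUBIC))
```

```text
[0.50499326 0.27328785 0.02018996] 53.35 0.22155266838886223 [0.13568916 0.9509946  0.2303834 ]
base at [0.5093 0.2733 0.0166] axis [-0.    -0.001  1.   ]
units [0.045 0.266 0.018]
```

View pics/w44c.png

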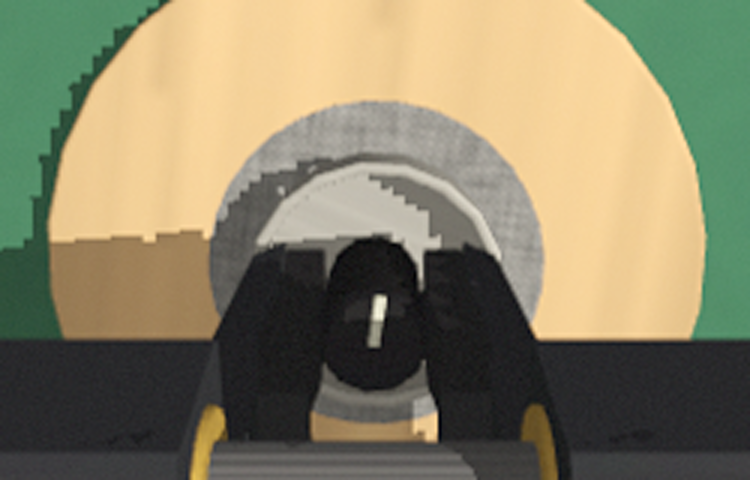

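Request:
send_rows(
  motion=[
    [[0,0,0,0.02,0.1,0.01,1],[0,0,0,0.02,0.1,0,1],[0,0,0,0,0,0,1],[0,0,0,0,0,0,1],[0,0,0,0,0,0,1]],
  ],
)

```text
clock: 53.82
tool_pos: [0.5048, 0.2732, 0.0156]
eef_rot: [0.706, -0.062, -0.061, -0.703]
contact_force: [1.0, 0.3, 0.4]
opening: 0.218
```

Request:
send_rows(
  motion=[
    [[0,0,0,0.01,0.06,0,1],[0,0,0,0,0,0,1],[0,0,0,0,0,0,1],[0,0,0,0,0,0,1],[0,0,0,0,0,0,1]],
  ],
)

```text
clock: 54.23
tool_pos: [0.5049, 0.2734, 0.0146]
eef_rot: [0.706, -0.062, -0.061, -0.703]
contact_force: [0.7, -1.1, 2.1]
opening: 0.216
```

Run:
```python
from h import *
d=snap('wrist','w45.png');s=d['s'];print(s['tool_pos'],s['clock'],s['opening'],s['contact_force'])
R=Rn.from_quat(s['eef_rot']).as_matrix()
v=np.array([.0049,.0028,0]);print('base at',(s['tool_pos']+R@v).round(4),'axis',(R@np.array([-.173,-.985,-.005])).round(3))
im=cv2.cvtColor(d['img'],cv2.COLOR_RGB2BGR)
cv2.imwrite('pics/w45c.png',cv2.resize(im[150:310,130:380],None,fx=3,fy=3,interpolation=cv2.INTER_CUBIC))
```

```text
[0.50488854 0.27337433 0.01462832] 54.2333 0.21579046177564765 [ 0.66752844 -1.07147607  2.14410516]
base at [0.5092 0.2734 0.011 ] axis [ 0. -0.  1.]
```

View pics/w45c.png

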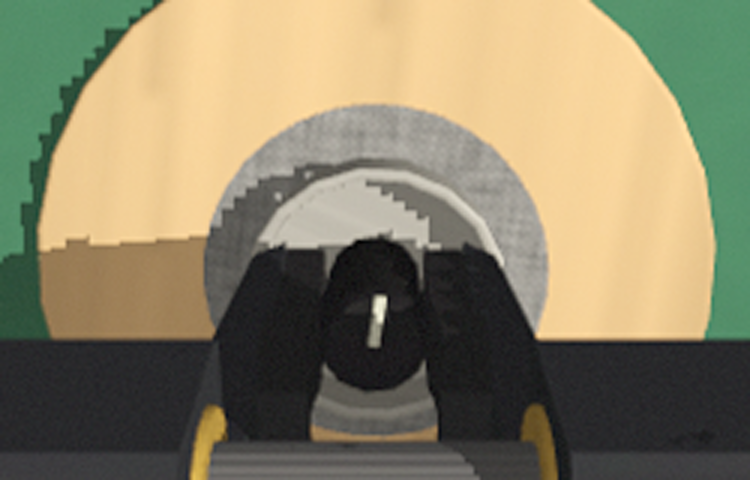

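Seated: base at z=0.011 with 2 N of contact. Releasing.

Request:
send_rows(
  motion=[
    [[0,0,0,0,0,0,0.4],[0,0,0,0,0,0,0.2],[0,0,0,0,0,0,-0.2],[0,0,0,0,0,0,-0.6],[0,0,0,0,0,0,-0.8]],
  ],
)

```text
clock: 54.7
tool_pos: [0.5047, 0.2731, 0.0142]
eef_rot: [0.706, -0.062, -0.061, -0.703]
contact_force: [-0.2, 0.2, -0.6]
opening: 0.575
```

Request:
send_rows(
  motion=[
    [[0,0,0,0,0,0,-1],[0,0,0,-0.06,-0.3,0,-1],[0,0,0,-0.1,-0.6,0,-1],[0,0,0,-0.16,-0.9,0,-1],[0,0,0,-0.17,-0.98,0,-1]],
  ],
)

```text
clock: 55.12
tool_pos: [0.5044, 0.2734, 0.072]
eef_rot: [0.706, -0.062, -0.062, -0.703]
contact_force: [-0.0, 0.3, 0.2]
opening: 0.953
```

Request:
send_rows(
  motion=[
    [[0,0,0,-0.17,-0.98,0,-1],[0,0,0,-0.17,-0.98,0,-1],[0,0,0,-0.17,-0.98,0,-1],[0,0,0,-0.17,-0.98,0,-1],[0,0,0,0,0,0,-1]],
  ],
)

```text
clock: 55.53
tool_pos: [0.5065, 0.2761, 0.1554]
eef_rot: [0.705, -0.06, -0.059, -0.705]
contact_force: [0.9, 0.7, -0.3]
opening: 1.003
```

Run:
```python
from h import *
d=snap('wrist');d=snap('wrist','w46.png');s=d['s'];print(s['tool_pos'],s['clock'],s['opening'])
u=proj(d,[.5093,.2736,.045]);v=proj(d,[.5093,.2736,.022]);print(u,v)
im=cv2.cvtColor(d['img'],cv2.COLOR_RGB2BGR);a,b=int(u[0])-60,int(u[1])-55
cv2.imwrite('pics/w46c.png',cv2.resize(im[b:b+110,a:a+120],None,fx=6,fy=6,interpolation=cv2.INTER_CUBIC));print(a,b)
d=snap('side','s46.png');A=cv2.cvtColor(d['img'],cv2.COLOR_RGB2BGR)
B=cv2.cvtColor(snap('scene','sc46.png')['img'],cv2.COLOR_RGB2BGR)
t=[cv2.resize(x,(380,290),interpolation=cv2.INTER_CUBIC) for x in (A[140:216,105:205],A[245:350,295:385+45],B[120:180,245:324],B[262:330,135:225])]
cv2.imwrite('pics/fin.png',np.vstack([np.hstack(t[:2]),np.hstack(t[2:])]))
```

```text
[0.5059839  0.27513236 0.15332112] 55.5833 1.0001256586844562
[253.2216535  206.75604266] [253.33383625 202.38898348]
193 151
```

View pics/w46c.png

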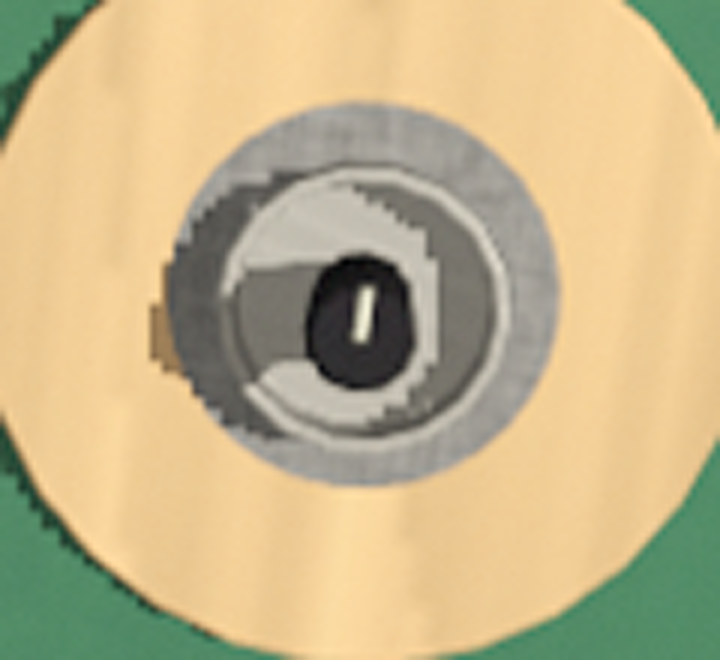

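View pics/fin.png

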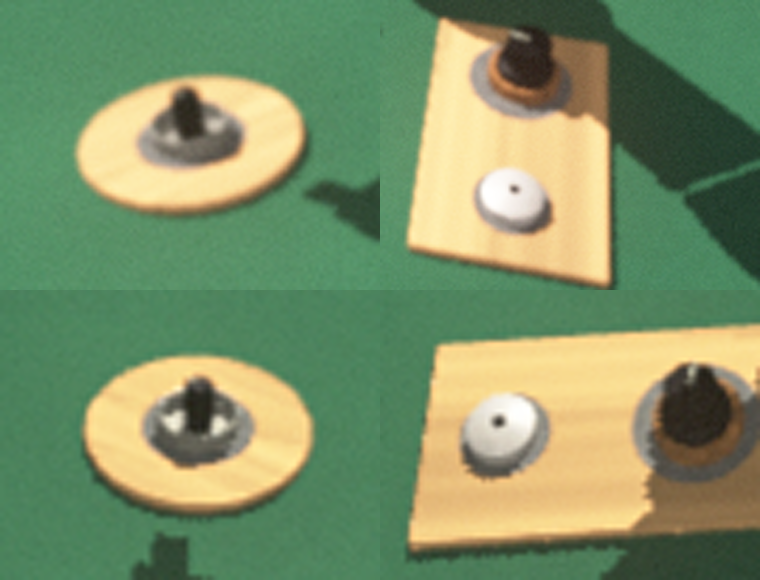

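View pics/sc46.png

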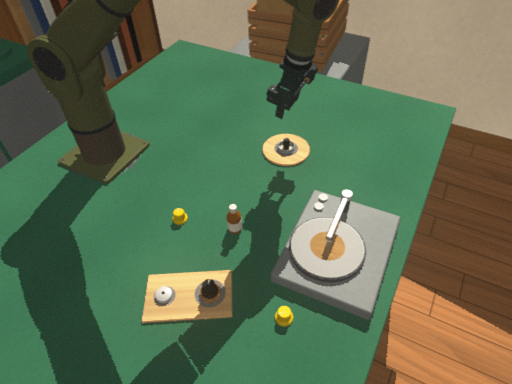

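Small knob upright and centred in the cap, adapter flat, knob on cork. Bottle (234,218), boom and record sit at the same pixels as at the start. Handing in.

Run:
```python
from h import *
s=get_state();print(np.abs(s['qd']).max(),s['clock'])
print(job.finish_job())
```

```text
0.015174895250598145 55.7333
the job is handed in; nothing more can be done
None
```

I built both kits in the order asked and handed the job in at 55.7 s. It reports no verdict, so the results below come from my own camera checks.

**Platter kit:** In the last wrist views, the cork is flat and about 1.5 mm from the wide felt's centre. The large black knob stands upright on it within about 1 mm. The adapter is flat on the narrow felt within about 1 mm.

**Brush kit:** The dust cap sits open side up within about 1 mm of the felt's centre, with the small black knob upright inside it. The bottle, record and boom look unmoved in the last scene view, judged by eye, and the gripper is clear of everything.

Several things went wrong or disagreed along the way:
- **Fingertip height:** The tips turned out to be about 12 mm behind the TCP, not 14 mm ahead as stated. My first close passed over the cork without moving it, so I worked from the measured height afterwards.
- **Bench contact:** While reaching for the adapter, the fingertips pressed on the bench and the wrist read about 44 N. I backed off at once. That is well under the 120 N wrist limit. The 40 N limit is for the arm and gripper body, and I took this contact to be the fingertips.
- **Tilted release:** A joint limit meant gripping the adapter and small knob with the tool tilted 10°. I let the adapter go with the tool straightened, so it came down tipped, but it settled flat. For the small knob I restored the tilt before placing it.
- **Camera agreement:** The fixed and wrist cameras differed by up to 4 mm, so I used the wrist measurements for placing.

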